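# Open the screw press and load the glued-up knife handle

### The arm

A 6-joint arm with a two-finger parallel gripper is mounted at the origin on the work surface. World frame = base frame: x ahead of the robot, y to its left, z up, the work surface at z = 0. Lengths are in m, angles in degrees, forces in N, time in s.
With the tool pointing down it reaches from about 0.35 to 0.875 m from the base axis. Payload 4.2 kg.
Tool frame: the origin (TCP) lies between the finger pads; the fingertips stand 14 mm ahead of it and the grasp point (between the pads) lies 5 mm behind it; x points along the fingers, y is the direction in which the jaws open and shut, and the axes are right-handed (so a half turn about x gives the same grasp; the last joint's range is limited). The gripper opens to 87 mm and grips with 3 to 60 N. Pads are 19 mm wide; open, the fingers measure 117 mm over their backs; the gripper's body (75 mm by 190 mm) begins 51 mm behind the grasp point.
Start: joints at [84.66, 22.042, 0.453, 0, -68.411, -14.817], TCP at [0.215, 0.587, 0.237] pointing down, gripper open.
Joint ranges: [-179.83, 179.83], [-69.29, 118.12], [-61.27, 80.66], [-181.25, 117.63], [-171.15, -9.14], [-177.46, 177.46]. Speed limits (degrees/s): [159.86, 159.86, 180, 180, 180, 180].

### API

Orientations are given as a 3x3 rotation matrix whose columns are the frame's x, y, z axes.
In Python, from station import r, imaging, job gives the robot as it stands. The module is installed in compiled form; this text tells all that it offers.
- The arm moves only by the tool apply_moves, never from a script. Its arguments are lists of equal length, an entry for each row: "xyz": the shift along the tool's x, y, z in m, a list of three; "twist": the turn about the tool's x in degrees; "claw": the opening, from 0 (shut) to 1 (fully open). A call has 1 to 12 rows; each row shifts and turns the pose as measured when the row begins, along the tool's axes as they then stand; what a row does not reach is not made up. A row lasts 1/10 s, in which the tool goes at most 50 mm and 8.59 degrees, less where a joint would pass 70% of its speed; a pose out of reach is approached as far as the arm can. A call is refused whole if a number of a shift passes 0.05 or a number of a turn 8.59, either way. A call with a gripper value outside its range is refused whole. The fingers move at their own pace and stop on an object; the grip force is fixed at half the most. Time passes only in rows, so rows that do not move let the fingers close. It gives the time, the measured TCP pose, the force and the opening at its end, in the units of the state.
- r.sense(): the state, without advancing time (a new reading comes with each control period).
- imaging.capture(name): name is "side" or "top" or "wrist"; returns a dict with "pixels" (384x512x3 uint8, red, green, blue), "mtx" (3x3 intrinsics, pixels), "distortion" ([k1, k2, p1, p2, k3] as OpenCV has them; the pictures are not rectified), "view" (4x4, takes a point from world to camera coordinates). Camera axes: x right, y down, z forward; pixel columns grow to the right and rows downward; lengths in m; the calibration is good to about 2 mm. A picture is of the moment at which its call begins. There is no depth.
- job.finish_job(): hands the job in, once; it reports no verdict.
Trained networks look in a picture, given as the dict that the camera call returned (one of the last four; its "shot" number tells which), for a name from the list of things; names that differ only in an ending like _2 or _b are one class to them, and where a whole thing is asked for, a point or a joint stands for the part that bears it (a point fixed in the world has none). Each returns a list of dicts, best first, with "p" (0 to 1); they miss things now and then, are a little off and sometimes report something else, mostly with a low value. They report only what shows in the picture. A call takes as long as a camera call. They do not tell look-alikes from the thing itself.
- imaging.regions_of(query, picture): "mask" (384x512 bool, what is visible of it) and "centre" ([column, row] in pixels, amid what is visible of it).
The state is a dict: "time_s": time; "joints": joint angles; "joint_velocities": joint speeds; "effort": joint torques, N m; "tcp_pos": TCP position; "ee_rot": TCP orientation; "wrist_force": force on the tool from outside, world axes, zero at the start; "moment": the same for the moment, N m; "gripper_width": opening from 0.0 (shut) to 1.0 (fully open).
Only numpy, scipy, OpenCV 4.12 (cv2) and the standard library are available. Lean on these libraries where they do the work, as an engineer would, in place of code of your own. Each camera call takes 0.05 s, during which the arm holds its last target.

### The job

Crank the red handwheel of the little screw press anticlockwise, following it as it climbs, until you feel its spindle come firmly up against its hidden stop; leave it snug there, without straining it. Then pick up the knife by its wooden handle and slide the handle in under the press pad, flat on the bed and straight, until its front end gently touches the fence, and let go. Leave the oil bottle, the whetstone and the mug where they are.

Things in the scene. Friction and masses are not known exactly. Their poses are not given: they have to be found in the camera images.
- spindle: the press's steel spindle with its round foot, the pad (28 mm across, 10 mm thick); origin at the centre of the pad's underside. Turned anticlockwise from above by the wheel it rises 24 mm a turn (3.82 mm per rad) and carries wheel and knob up with it. Turning takes about 5 N at the knob. It needs roughly 0.7 to 1.3 turns to reach its stop, and does not run back when let go.
- stop_nut: the press's upward stop, hidden inside the press arm (only its brass ring shows) and set to a different height each time, which can be neither seen nor read: this origin, on the table under the spindle axis, and its yaw say nothing of it. It is stiff: once it is met the force at the knob climbs steeply from the 5 N of turning. Snug means 8 to 17 N at the knob; over 20 N strains the screw.
- wheel_hub (a point): centre of the red three-spoke handwheel (rim 84 mm across its centreline, 96 mm outside, tube 12 mm thick), on the vertical spindle axis, level with the top of the rim; rises as the wheel is turned. No other thing stands above the wheel.
- knob_grip (a point): middle of the upright black crank knob on the rim, a round grip 18 mm in diameter and 50 mm tall that spins freely on its pin: on its axis, 42 mm from the spindle axis, 28 mm above the top of the rim, 22 mm below the knob's top. When the stop is reached the knob is on the column's side, away from the mouth.
- bed (a point): point on the spindle axis at the top of the press bed, 20 mm above the table. x axis level, from the open mouth into the throat; z up. The fence, a steel bar across the bed (60 mm wide, 28 mm tall), has its face 18 mm along +x. Over this point hangs the round pad, 28 mm across: under 27 mm above the bed at the start, 44 to 54 mm at the stop.
- handle_grip (a point): balance point and best grip of the knife: half-way up (20 mm) its dark wooden handle, on the centreline. Handle 140 long, 36 wide, 40 mm tall; front end 112 mm along +x from here, rear end 28 mm behind, where a flat steel blade 30 wide, 4 thick, about 110 mm long sticks out. About 0.36 kg. Lies flat on the table, within 0.6 rad of parallel to the bed's x axis.
- handle_front (a point): middle of the flat front end of the wooden handle (20 mm above its underside), the end that goes into the press; x axis along the handle, outwards.
- press: the grey screw press, fixed; origin on the table under the spindle axis, axes as bed. Bed 80 mm wide from x = -50 mm inwards; outwards a level rail 28 mm wide, 20 mm tall, carries the handle to x = -135 mm. Press arm x = -24 to 96 mm, 50 mm wide, underside 102 and top 130 mm above the table; column x = 60 to 96 mm.
- knife: the whole knife; origin under the balance point on the handle's underside, x axis to the handle's front end.
- oil_bottle: yellow oil bottle, 52 mm in diameter, 130 mm tall; origin at its underside. Bystander.
- whetstone: two-colour whetstone 55 x 160 x 25 mm; origin at its underside. Bystander.
- mug: white mug, 76 mm in diameter, 85 mm tall; origin at its underside. Bystander.
Things that resemble listed ones, but are neither listed nor needed, are in the scene too. Of the things shaped like the knife, the dark wooden one is meant.

How it is judged:
By the outcome, as a careful person would: the job done as asked, in the order asked, and still so for the second after the job is handed in, with the robot touching nothing.
It also fails if it takes over 72 s, if anything falls off the work surface, if the arm or the gripper's body presses on something with over 40 N, if the wrist force passes 120 N, or if a joint passes its speed limit or range.

## Working session

There is one attempt and no reset: what is moved stays moved. The work goes in short steps, Python scripts to look and compute and a tool call to move; the robot and the scene stay as the last step left them, time stands still between calls to the robot, and variables do not carry over. Pictures are saved under pics/ and viewed, and the job is handed in when it is done.

Besides the shell and the picture viewer there is one more tool, called after "Request:" as name(argument=value, ...) on one line, values as JSON. apply_moves: Moves the arm, as the interface text tells. Its arguments: {"type":"object","properties":{"xyz":{"type":"array","items":{"type":"array","items":{"type":"number"}}},"twist":{"type":"array","items":{"type":"number"}},"claw":{"type":"array","items":{"type":"number"}}},"required":["xyz","twist","claw"]}

```bash
mkdir -p pics; ls
python3 - <<'E'
from station import r, imaging, job
import cv2, numpy as np, pickle
s=r.sense()
for k,v in s.items(): print(k,np.round(v,3).tolist())
D={}
for n in ["side","top"]:
    p=imaging.capture(n); D[n]=p
    cv2.imwrite(f"pics/{n}0.png",cv2.cvtColor(p["pixels"],cv2.COLOR_RGB2BGR))
    print(n,np.round(p["view"],3).tolist(),np.round(p["mtx"],1).tolist(),p["distortion"])
    for q in ["spindle","wheel_hub","knob_grip","bed","handle_grip","handle_front","press","knife","oil_bottle","whetstone","mug"]:
        try:
            print(q,[(round(float(d["p"]),2),np.round(d["centre"],1).tolist(),int(d["mask"].sum())) for d in imaging.regions_of(q,p)])
        except Exception as e: print(q,e)
pickle.dump(D,open("d0.pkl","wb"))
print(r.sense()["time_s"])
E
```

```text
pics
time_s 0.0
joints [84.661, 22.091, 0.38, -0.028, -68.41, -14.818]
joint_velocities [-0.075, -0.112, 0.077, 0.046, 0.036, 0.062]
effort [-0.001, -39.067, 18.74, 4.22, 0.011, -0.0]
tcp_pos [0.215, 0.586, 0.235]
ee_rot [[-0.001, -0.345, -0.939], [-0.002, -0.939, 0.345], [-1.0, 0.002, -0.0]]
wrist_force [0.265, 1.007, -0.952]
moment [0.012, 0.034, 0.038]
gripper_width 1.0
side [[0.968, -0.25, -0.008, -0.503], [-0.163, -0.608, -0.777, 0.227], [0.189, 0.753, -0.63, 1.094], [0.0, 0.0, 0.0, 1.0]] [[407.9, 0.0, 252.2], [0.0, 407.9, 197.7], [0.0, 0.0, 1.0]] [-0.1410044  0.         0.         0.         0.       ]
spindle [(0.8, [255.5, 181.3], 633)]
wheel_hub [(0.65, [255.3, 184.4], 549)]
knob_grip [(0.5, [258.1, 164.9], 76)]
bed [(0.58, [257.8, 201.7], 1863)]
handle_grip [(0.98, [203.4, 323.9], 1686), (0.92, [334.2, 279.6], 1273), (0.91, [281.3, 311.5], 1332), (0.65, [232.3, 156.1], 384), (0.18, [256.8, 165.2], 85)]
handle_front [(0.89, [204.9, 328.6], 1787), (0.84, [331.0, 277.0], 1269), (0.55, [280.9, 312.1], 1355)]
press [(0.92, [260.1, 203.6], 1953)]
knife [(0.87, [205.7, 327.0], 177
[... 448 characters left out ...]
      0.          0.        ]
spindle [(0.74, [247.9, 174.5], 685)]
wheel_hub [(0.85, [247.2, 170.1], 802), (0.7, [372.3, 195.0], 1027)]
knob_grip [(0.46, [227.8, 170.7], 64)]
bed [(0.67, [242.1, 178.1], 2041)]
handle_grip [(0.85, [371.5, 267.7], 1269), (0.83, [352.0, 133.3], 1122), (0.74, [372.5, 194.9], 1082)]
handle_front [(0.82, [369.7, 264.8], 1214), (0.6, [347.9, 138.1], 1097), (0.59, [372.8, 193.7], 1057)]
press [(0.58, [243.1, 179.8], 2122)]
knife [(0.93, [371.1, 265.9], 1175), (0.85, [346.6, 134.0], 1047), (0.61, [370.1, 197.3], 1087)]
oil_bottle [(0.77, [142.7, 174.8], 432)]
whetstone [(0.95, [246.5, 116.1], 1088)]
mug [(0.72, [166.9, 215.8], 820), (0.69, [371.6, 192.9], 1102)]
1.2
```

Run:
```python
import cv2,pickle
for n in ["side","top"]:
    im=cv2.imread(f"pics/{n}0.png"); cv2.imwrite(f"pics/{n}0b.png",cv2.resize(im,(800,600),interpolation=cv2.INTER_CUBIC))
```

```text
(no output)
```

View pics/side0b.png

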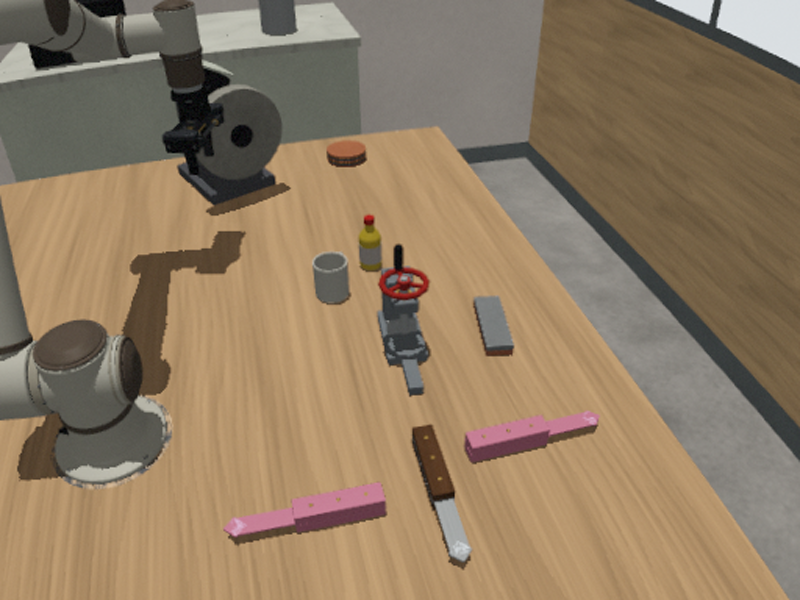

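View pics/top0b.png

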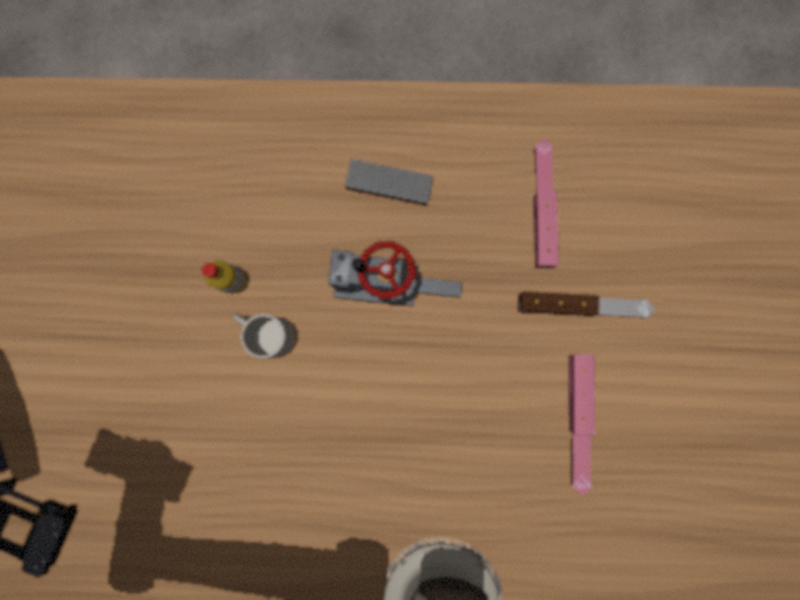

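Run:
```python
import cv2
t=cv2.imread("pics/top0.png"); s=cv2.imread("pics/side0.png")
a=cv2.resize(t[140:220,200:310],(770,560),interpolation=cv2.INTER_CUBIC)
b=cv2.resize(s[145:260,230:290],(300,575),interpolation=cv2.INTER_CUBIC)
c=cv2.resize(t[170:220,320:430],(770,350),interpolation=cv2.INTER_CUBIC)
for n,i in zip("abc",(a,b,c)): cv2.imwrite(f"pics/z0{n}.png",i)
```

```text
(no output)
```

View pics/z0a.png

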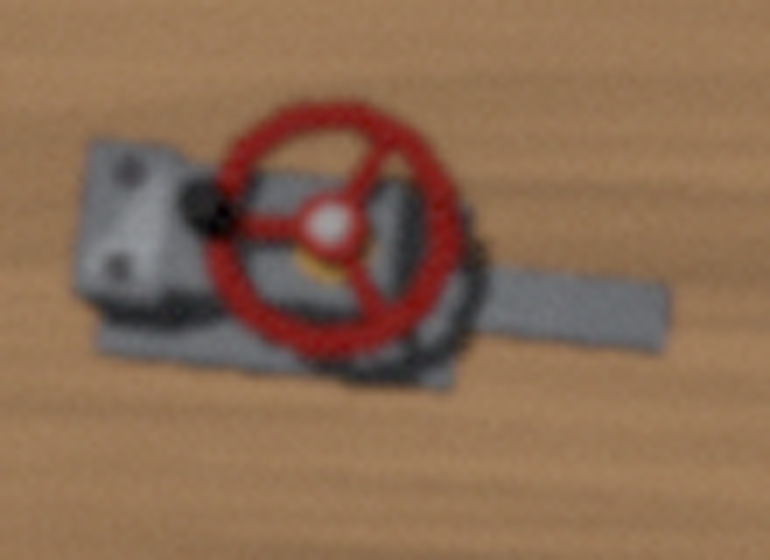

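View pics/z0b.png

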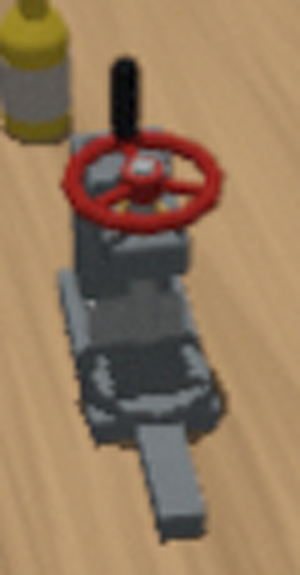

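View pics/z0c.png

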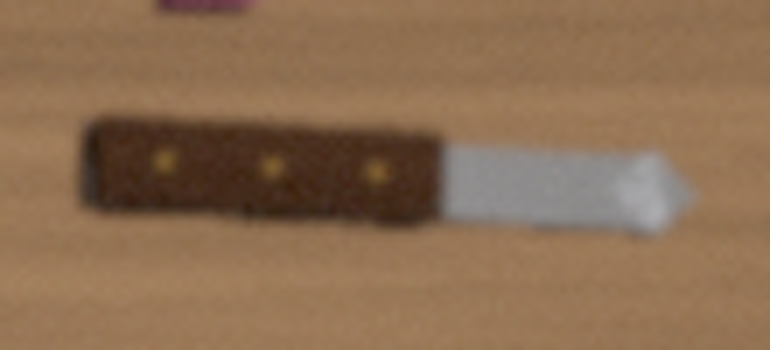

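```bash
cat > h.py <<'E'
import numpy as np, cv2
from scipy.optimize import least_squares
def proj(P,c):
    V=np.array(c["view"]); P=np.atleast_2d(np.array(P,float))
    rv,_=cv2.Rodrigues(V[:3,:3]); u,_=cv2.projectPoints(P.reshape(-1,1,3),rv,V[:3,3],np.array(c["mtx"]),np.array(c["distortion"]))
    return u.reshape(-1,2)
def ray(uv,c):
    V=np.array(c["view"]); R=V[:3,:3]
    n=cv2.undistortPoints(np.array(uv,float).reshape(-1,1,2),np.array(c["mtx"]),np.array(c["distortion"])).reshape(-1,2)
    d=np.c_[n,np.ones(len(n))]@R
    return -R.T@V[:3,3], d
def atz(uv,c,z):
    o,d=ray(uv,c); z=np.broadcast_to(z,(len(d),)); return o+d*((z-o[2])/d[:,2])[:,None]
def tri(obs):
    A=np.zeros((3,3));b=np.zeros(3)
    for uv,c in obs:
        o,d=ray([uv],c); d=d[0]/np.linalg.norm(d[0]); M=np.eye(3)-np.outer(d,d); A+=M;b+=M@o
    return np.linalg.solve(A,b)
th=np.linspace(0,2*np.pi,72,endpoint=False)
def torus(h):
    a,b=np.meshgrid(th,th[::6]); R=.042+.006*np.cos(b)
    return np.c_[(h[0]+R*np.cos(a)).ravel(),(h[1]+R*np.sin(a)).ravel(),(h[2]-.006+.006*np.sin(b)).ravel()]
def redhull(c,box):
    im=c["pixels"].astype(int); m=(im[...,0]>90)&(im[...,1]<70)&(im[...,2]<80)
    k=np.zeros_like(m); x0,y0,x1,y1=box; k[y0:y1,x0:x1]=m[y0:y1,x0:x1]
    p=np.argwhere(k)[:,::-1].astype(np.float32); return p
def sup(p,n=24):
    t=np.linspace(0,2*np.pi,n,endpoint=False); D=np.c_[np.cos(t),np.sin(t)]
    return (p@D.T).max(0)
def fithub(cams,boxes,h0):
    S=[]
    for c,b in zip(cams,boxes): 
        t=np.linspace(0,2*np.pi,24,endpoint=False)
        S.append(sup(redhull(c,b)))
    f=lambda h: np.concatenate([sup(proj(torus(h),c))-s-.3 for c,s in zip(cams,S)])
    q=least_squares(f,h0,loss='soft_l1'); return q.x, np.sqrt(np.mean(q.fun**2))
E
python3 - <<'E'
import pickle; from h import *
D=pickle.load(open("d0.pkl","rb")); T,S=D["top"],D["side"]
h0=tri([((247,172),T),((258,181),S)]); print("h0",h0)
for cams,bx in (([T],[(220,145,280,200)]),([S],[(235,165,285,200)]),([T,S],[(220,145,280,200),(235,165,285,200)])):
    print(fithub(cams,bx,h0))
a=lambda p:(np.array(p)/7+[200,140]-.43); b=lambda p:(np.array(p)/5+[230,145]-.4); cc=lambda p:np.array(p)/7+[320,170]-.43
print("knobtop tri",tri([(a((206,207)),T),(b((124,62)),S)]))
print("rail top view",atz([a((502,265)),a((502,332)),a((668,285)),a((660,350))],T,.02).round(4).tolist())
print("rail side view",atz([b((140,428)),b((180,425)),b((157,520)),b((205,515))],S,.02).round(4).tolist())
print("column top",atz([a((95,140)),a((75,290))],T,.13).round(4))
print("bed corner",atz([a((95,352)),a((450,388))],T,.02).round(4))
print("rivets top",atz([cc((165,161)),cc((272,166)),cc((377,171))],T,.04).round(4).tolist())
print("handle top corners",atz([cc((100,120)),cc((96,210)),cc((440,135)),cc((437,220))],T,.04).round(4).tolist())
s2=lambda p:np.array(p)*.64-.18
print("handle side front/rear corners",atz([s2((413,427)),s2((432,426)),s2((428,500)),s2((454,489))],S,.04).round(4).tolist())
print("tip",atz([cc((692,193))],T,.02))
E
```

```text
h0 [0.56673008 0.10413501 0.15400746]
(array([0.56809866, 0.10345068, 0.15063355]), np.float64(0.7437817192324118))
(array([0.57577246, 0.14472831, 0.12994663]), np.float64(0.32919165416696405))
(array([0.56564057, 0.10310706, 0.16184101]), np.float64(0.7623290981093181))
knobtop tri [0.56507482 0.14430367 0.21148037]
rail top view [[0.5752, 0.0387, 0.02], [0.5473, 0.0383, 0.02], [0.5681, -0.0298, 0.02], [0.5411, -0.0267, 0.02]]
rail side view [[0.5474, 0.041, 0.02], [0.5712, 0.0374, 0.02], [0.537, -0.0347, 0.02], [0.5645, -0.038, 0.02]]
column top [[0.603  0.1937 0.13  ]
 [0.5466 0.1992 0.13  ]]
bed corner [[0.5359 0.2057 0.02  ]
 [0.5238 0.0592 0.02  ]]
rivets top [[0.5329, -0.1634, 0.04], [0.5317, -0.2063, 0.04], [0.5305, -0.2484, 0.04]]
handle top corners [[0.549, -0.1375, 0.04], [0.5126, -0.1356, 0.04], [0.5455, -0.274, 0.04], [0.5112, -0.272, 0.04]]
handle side front/rear corners [[0.5162, -0.1407, 0.04], [0.5476, -0.1468, 0.04], [0.4991, -0.2853, 0.04], [0.5432, -0.2766, 0.04]]
tip [[ 0.52596977 -0.38310687  0.02      ]]
```

```bash
cat > plan.py <<'E'
import numpy as np, sys
from scipy.spatial.transform import Rotation as Ro
def plan(s,wps,claw=1.0,step=.04):
    "wps: list of (xyz, total twist deg, n rows)"
    R=np.array(s["ee_rot"]); p=np.array(s["tcp_pos"]); X=[];Tw=[]
    for tgt,tw,n in wps:
        tgt=np.array(tgt); d=(tgt-p)/n
        for i in range(n):
            X.append((R.T@d).round(4).tolist()); Tw.append(round(tw/n,2)); R=R@Ro.from_rotvec([np.radians(tw/n),0,0]).as_matrix()
        p=tgt
    print("xyz",X); print("twist",Tw)
E
python3 - <<'E'
from station import r; from plan import *
plan(r.sense(),[((0.25,0.54,0.28),14,2),((.565,.144,.28),56,10)])
E
```

```text
xyz [[-0.0217, 0.016, -0.0243], [-0.0217, 0.0129, -0.0261], [0.0, 0.0151, -0.0483], [0.0, 0.0103, -0.0495], [0.0, 0.0054, -0.0503], [0.0, 0.0005, -0.0506], [0.0, -0.0045, -0.0504], [0.0, -0.0094, -0.0497], [0.0, -0.0142, -0.0486], [0.0, -0.0188, -0.047], [0.0, -0.0233, -0.0449], [0.0, -0.0276, -0.0424]]
twist [7.0, 7.0, 5.6, 5.6, 5.6, 5.6, 5.6, 5.6, 5.6, 5.6, 5.6, 5.6]
```

Request:
apply_moves(xyz=[[-0.022,0.016,-0.024],[-0.022,0.013,-0.026],[0,0.015,-0.048],[0,0.01,-0.049],[0,0.005,-0.05],[0,0,-0.05],[0,-0.005,-0.05],[0,-0.009,-0.05],[0,-0.014,-0.048],[0,-0.019,-0.047],[0,-0.023,-0.045],[0,-0.028,-0.042]], twist=[7,7,5.6,5.6,5.6,5.6,5.6,5.6,5.6,5.6,5.6,5.6], claw=[1,1,1,1,1,1,1,1,1,1,1,1])

```text
time_s: 2.4
tcp_pos: [0.5531, 0.143, 0.2842]
ee_rot: [[0.006, -0.999, 0.04], [0.004, 0.04, 0.999], [-1.0, -0.006, 0.004]]
wrist_force: [0.6, 0.6, 0.6]
gripper_width: 1.0
```

Run:
```python
from station import r,imaging; from plan import *
import cv2,pickle
s=r.sense(); print(s["time_s"],np.round(s["tcp_pos"],4),np.round(s["ee_rot"],3).tolist(),np.round(s["joints"],1),np.round(s["wrist_force"],2))
D={}
for n in ["wrist","top"]:
    D[n]=imaging.capture(n); cv2.imwrite(f"pics/{n}1.png",cv2.cvtColor(D[n]["pixels"],cv2.COLOR_RGB2BGR))
pickle.dump(D,open("d1.pkl","wb"))
plan(r.sense(),[((.565,.144,.28),0,1)])
```

```text
2.4 [0.5531 0.143  0.2842] [[0.006, -0.999, 0.04], [0.004, 0.04, 0.999], [-1.0, -0.006, 0.004]] [ 30.7  14.9  -3.1  -0.  -71.6 -33. ] [0.63 0.59 0.57]
xyz [[0.0035, -0.0102, 0.004]]
twist [0.0]
```

View pics/wrist1.png

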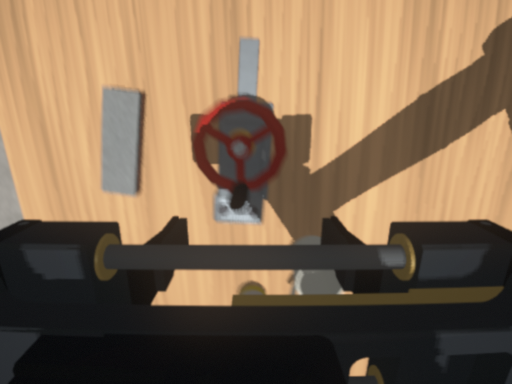

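View pics/top1.png

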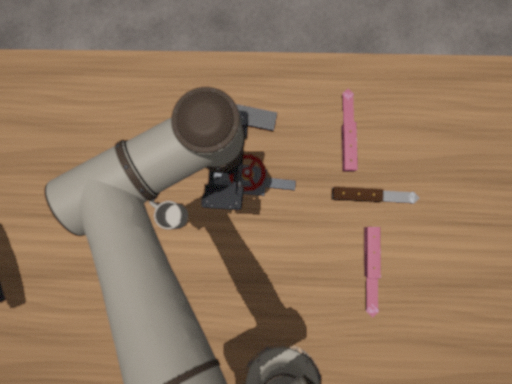

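Run:
```python
import pickle; from h import *
D=pickle.load(open("d1.pkl","rb")); W=D["wrist"]; D0=pickle.load(open("d0.pkl","rb")); T,S=D0["top"],D0["side"]
print(np.round(W["view"],3).tolist(),np.round(W["mtx"],1).tolist(),W["distortion"])
V=W["view"]; print("campos",-V[:3,:3].T@V[:3,3])
h0=np.array([.5665,.1035,.158])
bw=(185,85,295,200);bt=(220,145,280,200);bs=(235,165,285,200)
for cams,bx in (([W],[bw]),([W,T],[bw,bt]),([W,S],[bw,bs]),([W,T,S],[bw,bt,bs])):
    print(fithub(cams,bx,h0))
print("pred hub",proj([h0],W),"knobtop",proj([[.565,.1443,.2115],[.565,.1443,.1615]],W))
im=cv2.cvtColor(W["pixels"],cv2.COLOR_RGB2BGR)[80:230,180:310]
cv2.imwrite("pics/z1.png",cv2.resize(im,(650,750))[:600] if 0 else cv2.resize(im,(520,600),interpolation=cv2.INTER_CUBIC))
```

```text
[[-0.999, 0.04, -0.006, 0.548], [0.037, 0.961, 0.273, -0.204], [0.016, 0.273, -0.962, 0.388], [0.0, 0.0, 0.0, 1.0]] [[270.6, 0.0, 254.2], [0.0, 270.6, 189.7], [0.0, 0.0, 1.0]] [-0.04320723  0.          0.          0.          0.        ]
campos [0.54906729 0.06808947 0.43232467]
(array([0.56668193, 0.10003314, 0.16182272]), np.float64(1.3728715292455798))
(array([0.56662521, 0.10059617, 0.16135557]), np.float64(1.204754474614802))
(array([0.56626547, 0.10015745, 0.16317424]), np.float64(1.2098034907885238))
(array([0.56627622, 0.10072201, 0.16276273]), np.float64(1.1483603477693036))
pred hub [[239.97758422 149.98650884]] knobtop [[240.78113069 205.40255345]
 [243.35007362 189.6000003 ]]
```

View pics/z1.png

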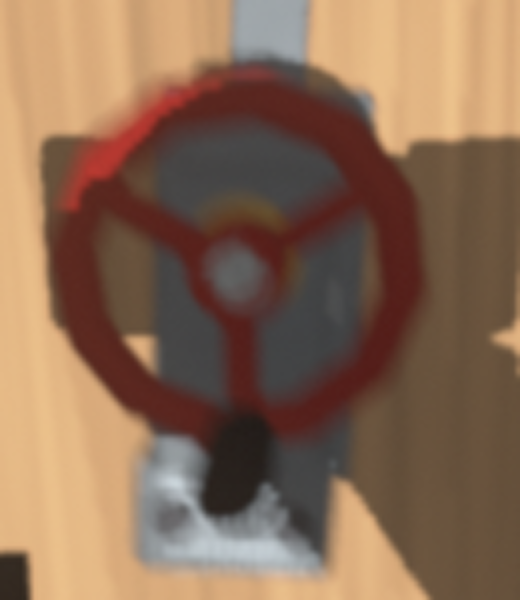

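Request:
apply_moves(xyz=[[0.02,-0.013,0],[0.035,0,0],[0.03,0,0],[0.01,0,0],[0,0,0]], twist=[0,0,0,0,0], claw=[1,1,1,1,0.6])

```text
time_s: 3.0
tcp_pos: [0.5703, 0.1395, 0.1877]
ee_rot: [[0.01, -0.999, 0.046], [0.005, 0.046, 0.999], [-1.0, -0.01, 0.005]]
wrist_force: [0.9, -0.2, 1.2]
gripper_width: 0.964
```

Run:
```python
from station import r; from plan import *
s=r.sense(); print(np.round(s["tcp_pos"],4),s["gripper_width"])
plan(s,[((.566,.143,.187),0,1)])
```

```text
[0.5703 0.1395 0.1877] 0.9642271819659889
xyz [[0.0007, 0.0045, 0.0033]]
twist [0.0]
```

Request:
apply_moves(xyz=[[0.001,0.004,0.003],[0,0,0],[0,0,0],[0,0,0],[0,0,0],[0,0,0],[0,0,0],[0,0,0]], twist=[0,0,0,0,0,0,0,0], claw=[0,0,0,0,0,0,0,0])

```text
time_s: 3.8
tcp_pos: [0.5686, 0.1453, 0.1935]
ee_rot: [[0.021, -0.999, 0.043], [0.009, 0.043, 0.999], [-1.0, -0.021, 0.01]]
wrist_force: [-0.9, -0.5, 0.3]
gripper_width: 0.258
```

Run:
```python
from station import r; from plan import *
s=r.sense(); print(np.round(s["tcp_pos"],4),s["gripper_width"],s["wrist_force"],s["joints"])
```

```text
[0.5686 0.1453 0.1935] 0.25822518122277066 [-0.91466594 -0.45561714  0.28349614] [ 30.2158105   19.6594712   -9.75062924   0.18849462 -59.26936822
 -32.78895117]
```

Request:
apply_moves(xyz=[[0.003,0,0],[0.002,0,0]], twist=[0,0], claw=[0,0])

```text
time_s: 4.0
tcp_pos: [0.5693, 0.1451, 0.1918]
ee_rot: [[0.024, -0.999, 0.042], [0.008, 0.042, 0.999], [-1.0, -0.023, 0.009]]
wrist_force: [-2.5, -0.2, 10.7]
gripper_width: 0.2
```

```bash
cat > crank.py <<'E'
from station import r; import numpy as np, sys
HUB=np.array([float(x) for x in open("hub.txt").read().split()])
ds=float(sys.argv[1])/1000; n=int(sys.argv[2]); tw=float(sys.argv[3]) if len(sys.argv)>3 else 0
from scipy.spatial.transform import Rotation as Ro
s=r.sense(); p=np.array(s["tcp_pos"]); R=np.array(s["ee_rot"]); f=np.array(s["wrist_force"])
v=p[:2]-HUB; ph=np.arctan2(v[1],v[0]); rad=np.hypot(*v)
t=np.array([-np.sin(ph),np.cos(ph)]); 
print("t %.2f phi %.1f rad %.4f z %.4f  Ftan %.1f Frad %.1f Fz %.1f w %.3f tilt %s"%(s["time_s"],np.degrees(ph),rad,p[2],-f[:2]@t,f[:2]@v/rad,f[2],s["gripper_width"],np.round(R[:2,0],3)))
X=[]
dph=ds/.042
for i in range(n):
    a=ph+dph*i; b=a+dph; d=.042*np.array([np.cos(b)-np.cos(a),np.sin(b)-np.sin(a)])
    d=np.array([d[0],d[1],ds*.0909]); X.append((R.T@d).round(4).tolist()); R=R@Ro.from_rotvec([np.radians(tw),0,0]).as_matrix()
print(X)
E
echo 0.5665 0.102 > hub.txt; python3 crank.py 4 4
```

```text
t 4.00 phi 86.3 rad 0.0432 z 0.1918  Ftan -2.5 Frad -0.3 Fz 10.7 w 0.200 tilt [0.024 0.008]
[[-0.0005, 0.004, -0.0001], [-0.0005, 0.004, -0.0005], [-0.0005, 0.0039, -0.0009], [-0.0005, 0.0038, -0.0012]]
```

Request:
apply_moves(xyz=[[-0.0015,0.004,0],[-0.001,0.004,-0.0005],[-0.0005,0.004,-0.001],[-0.0005,0.004,-0.001]], twist=[0,0,0,0], claw=[0,0,0,0])

```text
time_s: 4.4
tcp_pos: [0.5572, 0.1444, 0.1931]
ee_rot: [[0.034, -0.999, 0.042], [0.012, 0.043, 0.999], [-0.999, -0.033, 0.013]]
wrist_force: [5.4, -0.7, -2.7]
gripper_width: 0.199
```

```bash
python3 crank.py 5 8
```

```text
t 4.40 phi 102.3 rad 0.0434 z 0.1931  Ftan 5.2 Frad -1.9 Fz -2.7 w 0.199 tilt [0.034 0.012]
[[-0.0006, 0.0047, -0.0016], [-0.0006, 0.0045, -0.0021], [-0.0006, 0.0042, -0.0026], [-0.0006, 0.0039, -0.0031], [-0.0006, 0.0035, -0.0036], [-0.0006, 0.003, -0.0039], [-0.0006, 0.0025, -0.0043], [-0.0006, 0.002, -0.0046]]
```

```bash
python3 crank.py 9 6
```

```text
t 4.40 phi 102.3 rad 0.0434 z 0.1931  Ftan 5.2 Frad -1.9 Fz -2.7 w 0.199 tilt [0.034 0.012]
[[-0.0011, 0.0084, -0.0032], [-0.0011, 0.0075, -0.0049], [-0.0011, 0.0063, -0.0064], [-0.0011, 0.0048, -0.0076], [-0.001, 0.003, -0.0084], [-0.001, 0.0012, -0.0089]]
```

Request:
apply_moves(xyz=[[-0.001,0.0094,-0.0034],[-0.001,0.0085,-0.0054],[-0.001,0.0071,-0.0072],[-0.001,0.0053,-0.0084],[-0.001,0.0033,-0.0094],[-0.001,0.0013,-0.01]], twist=[0,0,0,0,0,0], claw=[0,0,0,0,0,0])

```text
time_s: 5.0
tcp_pos: [0.5246, 0.1126, 0.1973]
ee_rot: [[0.05, -0.998, 0.039], [0.033, 0.04, 0.999], [-0.998, -0.049, 0.035]]
wrist_force: [-3.2, 7.3, 2.7]
gripper_width: 0.2
```

```bash
python3 crank.py 9 5
```

```text
t 5.00 phi 165.8 rad 0.0432 z 0.1973  Ftan 6.3 Frad 4.9 Fz 2.7 w 0.200 tilt [0.05  0.033]
[[-0.0012, 0.0009, -0.0089], [-0.0011, -0.0011, -0.0089], [-0.001, -0.0029, -0.0085], [-0.0009, -0.0047, -0.0077], [-0.0007, -0.0062, -0.0065]]
```

Request:
apply_moves(xyz=[[-0.001,0.001,-0.01],[-0.001,-0.0012,-0.0099],[-0.001,-0.0032,-0.0094],[-0.001,-0.0052,-0.0086],[-0.0008,-0.007,-0.0072]], twist=[0,0,0,0,0], claw=[0,0,0,0,0])

```text
time_s: 5.5
tcp_pos: [0.5345, 0.0743, 0.2011]
ee_rot: [[0.047, -0.998, 0.036], [0.047, 0.038, 0.998], [-0.998, -0.045, 0.049]]
wrist_force: [-4.8, 6.1, 3.7]
gripper_width: 0.199
```

```bash
python3 crank.py 9 5
```

```text
t 5.50 phi -139.1 rad 0.0423 z 0.2011  Ftan 7.8 Frad -0.4 Fz 3.7 w 0.199 tilt [0.047 0.047]
[[-0.0008, -0.0068, -0.0058], [-0.0007, -0.0079, -0.0043], [-0.0006, -0.0087, -0.0025], [-0.0004, -0.009, -0.0006], [-0.0004, -0.0089, 0.0013]]
```

Request:
apply_moves(xyz=[[-0.0012,-0.0076,-0.0064],[-0.001,-0.0088,-0.0048],[-0.001,-0.0097,-0.0028],[-0.0007,-0.01,-0.0007],[-0.0006,-0.0099,0.0014]], twist=[0,0,0,0,0], claw=[0,0,0,0,0])

```text
time_s: 6.0
tcp_pos: [0.5676, 0.061, 0.2044]
ee_rot: [[0.016, -0.999, 0.037], [0.049, 0.037, 0.998], [-0.999, -0.014, 0.05]]
wrist_force: [-7.3, -1.6, 5.4]
gripper_width: 0.196
```

```bash
python3 crank.py 9 3
```

```text
t 6.00 phi -88.5 rad 0.0410 z 0.2044  Ftan 7.3 Frad 1.4 Fz 5.4 w 0.196 tilt [0.016 0.049]
[[-0.0006, -0.0089, 0.0016], [-0.0005, -0.0083, 0.0034], [-0.0005, -0.0074, 0.0051]]
```

Request:
apply_moves(xyz=[[-0.001,-0.0097,0.0016],[-0.0008,-0.0092,0.0038],[-0.0008,-0.0082,0.0056]], twist=[0,0,0], claw=[0,0,0])

```text
time_s: 6.3
tcp_pos: [0.5863, 0.0665, 0.2062]
ee_rot: [[-0.008, -0.999, 0.038], [0.039, 0.037, 0.999], [-0.999, 0.01, 0.039]]
wrist_force: [-2.6, -6.7, 0.8]
gripper_width: 0.195
```

```bash
echo 0.566 0.103 > hub.txt; python3 crank.py 4 4
```

```text
t 6.30 phi -60.9 rad 0.0418 z 0.2062  Ftan 5.5 Frad 4.6 Fz 0.8 w 0.195 tilt [-0.008  0.039]
[[-0.0003, -0.0033, 0.0022], [-0.0003, -0.0031, 0.0026], [-0.0003, -0.0028, 0.0028], [-0.0003, -0.0025, 0.0031]]
```

Request:
apply_moves(xyz=[[-0.0006,-0.0033,0.0022],[-0.0005,-0.0031,0.0026],[-0.0004,-0.0028,0.0028],[-0.0004,-0.0025,0.0031]], twist=[0,0,0,0], claw=[0,0,0,0])

```text
time_s: 6.7
tcp_pos: [0.591, 0.0695, 0.2066]
ee_rot: [[-0.029, -0.999, 0.039], [0.025, 0.039, 0.999], [-0.999, 0.03, 0.024]]
wrist_force: [-2.0, -7.3, 0.3]
gripper_width: 0.196
```

```bash
python3 crank.py 3 3
```

```text
t 6.70 phi -53.2 rad 0.0418 z 0.2066  Ftan 6.0 Frad 4.6 Fz 0.3 w 0.196 tilt [-0.029  0.025]
[[-0.0003, -0.0023, 0.002], [-0.0003, -0.0021, 0.0021], [-0.0003, -0.0019, 0.0023]]
```

```bash
python3 crank.py 6 2
```

```text
t 6.70 phi -53.2 rad 0.0418 z 0.2066  Ftan 6.0 Frad 4.6 Fz 0.3 w 0.196 tilt [-0.029  0.025]
[[-0.0006, -0.0044, 0.0041], [-0.0005, -0.0037, 0.0047]]
```

Request:
apply_moves(xyz=[[-0.0006,-0.005,0.0035],[-0.0005,-0.0042,0.0042]], twist=[0,0], claw=[0,0])

```text
time_s: 6.9
tcp_pos: [0.596, 0.0735, 0.207]
ee_rot: [[-0.04, -0.998, 0.041], [0.019, 0.04, 0.999], [-0.999, 0.041, 0.017]]
wrist_force: [-3.9, -4.2, 1.9]
gripper_width: 0.203
```

```bash
python3 crank.py 6 2
```

```text
t 6.90 phi -44.5 rad 0.0421 z 0.2070  Ftan 5.8 Frad 0.2 Fz 1.9 w 0.203 tilt [-0.04   0.019]
[[-0.0006, -0.0037, 0.0047], [-0.0006, -0.003, 0.0052]]
```

Request:
apply_moves(xyz=[[-0.0008,-0.004,0.0046],[-0.0008,-0.0035,0.005],[-0.0008,-0.003,0.0053]], twist=[0,0,0], claw=[0,0,0])

```text
time_s: 7.2
tcp_pos: [0.6027, 0.0824, 0.208]
ee_rot: [[-0.052, -0.998, 0.042], [0.009, 0.042, 0.999], [-0.999, 0.053, 0.007]]
wrist_force: [-2.8, -5.1, -1.2]
gripper_width: 0.198
```

```bash
python3 crank.py 6 3
```

```text
t 7.20 phi -29.3 rad 0.0421 z 0.2080  Ftan 5.8 Frad 0.1 Fz -1.2 w 0.198 tilt [-0.052  0.009]
[[-0.0006, -0.0023, 0.0055], [-0.0006, -0.0015, 0.0058], [-0.0005, -0.0006, 0.006]]
```

Request:
apply_moves(xyz=[[-0.0006,-0.0023,0.0057],[-0.0005,-0.0018,0.006]], twist=[0,0], claw=[0,0])

```text
time_s: 7.4
tcp_pos: [0.6061, 0.0899, 0.2087]
ee_rot: [[-0.056, -0.997, 0.044], [0.002, 0.044, 0.999], [-0.998, 0.056, -0.0]]
wrist_force: [-1.3, -6.8, 0.5]
gripper_width: 0.197
```

```bash
python3 crank.py 6 3
```

```text
t 7.40 phi -18.1 rad 0.0422 z 0.2087  Ftan 6.8 Frad 0.8 Fz 0.5 w 0.197 tilt [-0.056  0.002]
[[-0.0006, -0.0012, 0.0059], [-0.0006, -0.0003, 0.006], [-0.0005, 0.0005, 0.006]]
```

Request:
apply_moves(xyz=[[-0.0006,-0.0012,0.006],[-0.0006,-0.0005,0.006]], twist=[0,0], claw=[0,0])

```text
time_s: 7.6
tcp_pos: [0.608, 0.098, 0.2095]
ee_rot: [[-0.058, -0.997, 0.045], [-0.004, 0.045, 0.999], [-0.998, 0.058, -0.007]]
wrist_force: [1.0, -5.4, -1.4]
gripper_width: 0.198
```

```bash
python3 crank.py 6 3
```

```text
t 7.60 phi -6.8 rad 0.0423 z 0.2095  Ftan 5.2 Frad 1.7 Fz -1.4 w 0.198 tilt [-0.058 -0.004]
[[-0.0006, 0.0, 0.006], [-0.0005, 0.0009, 0.0059], [-0.0005, 0.0017, 0.0058]]
```

Request:
apply_moves(xyz=[[-0.0006,0,0.006],[-0.0005,0.0006,0.006]], twist=[0,0], claw=[0,0])

```text
time_s: 7.8
tcp_pos: [0.6082, 0.1064, 0.2103]
ee_rot: [[-0.058, -0.997, 0.046], [-0.01, 0.047, 0.999], [-0.998, 0.057, -0.013]]
wrist_force: [0.2, -6.5, -0.9]
gripper_width: 0.199
```

```bash
python3 crank.py 6 3
```

```text
t 7.80 phi 4.6 rad 0.0424 z 0.2103  Ftan 6.4 Frad -0.3 Fz -0.9 w 0.199 tilt [-0.058 -0.01 ]
[[-0.0006, 0.0012, 0.0059], [-0.0005, 0.002, 0.0056], [-0.0005, 0.0028, 0.0053]]
```

Request:
apply_moves(xyz=[[-0.0006,0.001,0.0059],[-0.0005,0.0018,0.0057]], twist=[0,0], claw=[0,0])

```text
time_s: 8.0
tcp_pos: [0.6068, 0.1148, 0.2111]
ee_rot: [[-0.057, -0.997, 0.048], [-0.016, 0.049, 0.999], [-0.998, 0.056, -0.018]]
wrist_force: [1.8, -4.9, -2.2]
gripper_width: 0.201
```

```bash
python3 crank.py 6 3
```

```text
t 8.00 phi 16.2 rad 0.0424 z 0.2111  Ftan 5.2 Frad 0.4 Fz -2.2 w 0.201 tilt [-0.057 -0.016]
[[-0.0005, 0.0024, 0.0055], [-0.0005, 0.0031, 0.0051], [-0.0004, 0.0038, 0.0046]]
```

Request:
apply_moves(xyz=[[-0.0004,0.0022,0.0056],[-0.0004,0.0029,0.0052]], twist=[0,0], claw=[0,0])

```text
time_s: 8.2
tcp_pos: [0.6035, 0.1229, 0.2119]
ee_rot: [[-0.054, -0.997, 0.049], [-0.02, 0.05, 0.999], [-0.998, 0.053, -0.023]]
wrist_force: [2.9, -5.0, -1.5]
gripper_width: 0.199
```

```bash
python3 crank.py 6 3
```

```text
t 8.20 phi 27.9 rad 0.0425 z 0.2119  Ftan 5.7 Frad 0.2 Fz -1.5 w 0.199 tilt [-0.054 -0.02 ]
[[-0.0005, 0.0035, 0.0049], [-0.0004, 0.0041, 0.0044], [-0.0004, 0.0047, 0.0037]]
```

Request:
apply_moves(xyz=[[-0.0004,0.0033,0.005],[-0.0004,0.0039,0.0045]], twist=[0,0], claw=[0,0])

```text
time_s: 8.4
tcp_pos: [0.5987, 0.1302, 0.2127]
ee_rot: [[-0.049, -0.998, 0.05], [-0.024, 0.052, 0.998], [-0.998, 0.048, -0.026]]
wrist_force: [3.2, -5.1, -1.7]
gripper_width: 0.198
```

```bash
python3 crank.py 6 3
```

```text
t 8.40 phi 39.7 rad 0.0425 z 0.2127  Ftan 5.9 Frad -0.8 Fz -1.7 w 0.198 tilt [-0.049 -0.024]
[[-0.0004, 0.0044, 0.0041], [-0.0004, 0.0049, 0.0034], [-0.0004, 0.0054, 0.0027]]
```

Request:
apply_moves(xyz=[[-0.0004,0.0043,0.0042],[-0.0004,0.0048,0.0036]], twist=[0,0], claw=[0,0])

```text
time_s: 8.6
tcp_pos: [0.5923, 0.1364, 0.2136]
ee_rot: [[-0.044, -0.998, 0.052], [-0.027, 0.053, 0.998], [-0.999, 0.042, -0.029]]
wrist_force: [4.0, -4.2, -3.2]
gripper_width: 0.202
```

```bash
python3 crank.py 6 3
```

```text
t 8.60 phi 51.8 rad 0.0426 z 0.2136  Ftan 5.8 Frad -0.8 Fz -3.2 w 0.202 tilt [-0.044 -0.027]
[[-0.0004, 0.0052, 0.0031], [-0.0004, 0.0055, 0.0023], [-0.0003, 0.0058, 0.0015]]
```

Request:
apply_moves(xyz=[[-0.0002,0.0051,0.0032],[-0.0003,0.0054,0.0025]], twist=[0,0], claw=[0,0])

```text
time_s: 8.8
tcp_pos: [0.5848, 0.1412, 0.2144]
ee_rot: [[-0.037, -0.998, 0.052], [-0.028, 0.054, 0.998], [-0.999, 0.035, -0.03]]
wrist_force: [4.7, -3.2, -3.1]
gripper_width: 0.199
```

```bash
python3 crank.py 6 3
```

```text
t 8.80 phi 63.8 rad 0.0426 z 0.2144  Ftan 5.7 Frad -0.8 Fz -3.1 w 0.199 tilt [-0.037 -0.028]
[[-0.0004, 0.0057, 0.0019], [-0.0004, 0.0059, 0.0011], [-0.0003, 0.006, 0.0003]]
```

Request:
apply_moves(xyz=[[-0.0002,0.0056,0.002],[-0.0003,0.0058,0.0013]], twist=[0,0], claw=[0,0])

```text
time_s: 9.0
tcp_pos: [0.5766, 0.1443, 0.2152]
ee_rot: [[-0.029, -0.998, 0.053], [-0.029, 0.054, 0.998], [-0.999, 0.027, -0.03]]
wrist_force: [5.2, -3.1, -3.0]
gripper_width: 0.2
```

```bash
python3 crank.py 6 3
```

```text
t 9.00 phi 75.6 rad 0.0426 z 0.2152  Ftan 5.8 Frad -1.7 Fz -3.0 w 0.200 tilt [-0.029 -0.029]
[[-0.0004, 0.006, 0.0007], [-0.0004, 0.006, -0.0001], [-0.0004, 0.0059, -0.001]]
```

Request:
apply_moves(xyz=[[-0.0002,0.006,0.0008],[-0.0003,0.006,0.0001]], twist=[0,0], claw=[0,0])

```text
time_s: 9.2
tcp_pos: [0.5679, 0.1456, 0.216]
ee_rot: [[-0.02, -0.998, 0.054], [-0.028, 0.054, 0.998], [-0.999, 0.018, -0.029]]
wrist_force: [5.9, -2.3, -2.9]
gripper_width: 0.2
```

```bash
python3 crank.py 6 3
```

```text
t 9.20 phi 87.4 rad 0.0427 z 0.2160  Ftan 5.9 Frad -2.0 Fz -2.9 w 0.200 tilt [-0.02  -0.028]
[[-0.0004, 0.006, -0.0005], [-0.0004, 0.0059, -0.0013], [-0.0004, 0.0056, -0.0022]]
```

Request:
apply_moves(xyz=[[-0.0002,0.006,-0.0005],[-0.0003,0.0059,-0.0012]], twist=[0,0], claw=[0,0])

```text
time_s: 9.4
tcp_pos: [0.5593, 0.1452, 0.2167]
ee_rot: [[-0.01, -0.998, 0.054], [-0.025, 0.054, 0.998], [-1.0, 0.009, -0.026]]
wrist_force: [6.3, -1.1, -3.0]
gripper_width: 0.195
```

```bash
python3 crank.py 6 3
```

```text
t 9.40 phi 99.0 rad 0.0427 z 0.2167  Ftan 6.1 Frad -2.0 Fz -3.0 w 0.195 tilt [-0.01  -0.025]
[[-0.0005, 0.0058, -0.0017], [-0.0004, 0.0055, -0.0025], [-0.0004, 0.0051, -0.0032]]
```

Request:
apply_moves(xyz=[[-0.0002,0.0058,-0.0017],[-0.0003,0.0056,-0.0024]], twist=[0,0], claw=[0,0])

```text
time_s: 9.6
tcp_pos: [0.5518, 0.1433, 0.2174]
ee_rot: [[0.001, -0.999, 0.054], [-0.02, 0.054, 0.998], [-1.0, -0.002, -0.02]]
wrist_force: [8.7, 0.5, -4.5]
gripper_width: 0.198
```

```bash
python3 crank.py 6 3
```

```text
t 9.60 phi 109.4 rad 0.0427 z 0.2174  Ftan 8.4 Frad -2.4 Fz -4.5 w 0.198 tilt [ 0.001 -0.02 ]
[[-0.0005, 0.0054, -0.0027], [-0.0005, 0.0049, -0.0034], [-0.0005, 0.0044, -0.0041]]
```

Request:
apply_moves(xyz=[[0,0.0054,-0.0027]], twist=[0], claw=[0])

```text
time_s: 9.7
tcp_pos: [0.5488, 0.1422, 0.2176]
ee_rot: [[0.008, -0.999, 0.053], [-0.017, 0.053, 0.998], [-1.0, -0.009, -0.017]]
wrist_force: [8.0, 1.4, -4.2]
gripper_width: 0.199
```

```bash
python3 crank.py 6 3
```

```text
t 9.70 phi 113.7 rad 0.0428 z 0.2176  Ftan 7.9 Frad -1.9 Fz -4.2 w 0.199 tilt [ 0.008 -0.017]
[[-0.0005, 0.0051, -0.0031], [-0.0005, 0.0047, -0.0038], [-0.0005, 0.0041, -0.0044]]
```

Request:
apply_moves(xyz=[[0,0.0051,-0.0031]], twist=[0], claw=[0])

```text
time_s: 9.8
tcp_pos: [0.5463, 0.1409, 0.2178]
ee_rot: [[0.016, -0.998, 0.053], [-0.013, 0.053, 0.999], [-1.0, -0.016, -0.012]]
wrist_force: [9.2, 2.9, -5.4]
gripper_width: 0.199
```

```bash
python3 crank.py 6 3
```

```text
t 9.80 phi 117.4 rad 0.0427 z 0.2178  Ftan 9.6 Frad -1.6 Fz -5.4 w 0.199 tilt [ 0.016 -0.013]
[[-0.0006, 0.0049, -0.0034], [-0.0006, 0.0044, -0.0041], [-0.0005, 0.0038, -0.0047]]
```

Request:
apply_moves(xyz=[[0,0.0049,-0.0034]], twist=[0], claw=[0])

```text
time_s: 9.9
tcp_pos: [0.5442, 0.1397, 0.2179]
ee_rot: [[0.024, -0.998, 0.053], [-0.008, 0.052, 0.999], [-1.0, -0.024, -0.007]]
wrist_force: [10.8, 2.2, -6.5]
gripper_width: 0.198
```

```bash
python3 crank.py 6 3
```

```text
t 9.90 phi 120.7 rad 0.0427 z 0.2179  Ftan 10.5 Frad -3.6 Fz -6.5 w 0.198 tilt [ 0.024 -0.008]
[[-0.0006, 0.0047, -0.0037], [-0.0006, 0.0042, -0.0043], [-0.0006, 0.0035, -0.0049]]
```

Request:
apply_moves(xyz=[[0.0005,0.0047,-0.0037]], twist=[0], claw=[0])

```text
time_s: 10.0
tcp_pos: [0.5427, 0.1387, 0.2179]
ee_rot: [[0.033, -0.998, 0.052], [-0.003, 0.052, 0.999], [-0.999, -0.033, -0.001]]
wrist_force: [9.7, 4.7, -3.9]
gripper_width: 0.194
```

```bash
python3 crank.py 6 3
```

```text
t 10.00 phi 123.1 rad 0.0427 z 0.2179  Ftan 10.7 Frad -1.4 Fz -3.9 w 0.194 tilt [ 0.033 -0.003]
[[-0.0007, 0.0046, -0.0039], [-0.0007, 0.004, -0.0045], [-0.0006, 0.0033, -0.005]]
```

Request:
apply_moves(xyz=[[0,0.0056,-0.0048]], twist=[0], claw=[0])

```text
time_s: 10.1
tcp_pos: [0.5404, 0.1372, 0.2181]
ee_rot: [[0.043, -0.998, 0.051], [0.004, 0.051, 0.999], [-0.999, -0.042, 0.006]]
wrist_force: [11.8, 6.5, -7.9]
gripper_width: 0.198
```

```bash
python3 crank.py 6 3
```

```text
t 10.10 phi 126.8 rad 0.0427 z 0.2181  Ftan 13.4 Frad -1.9 Fz -7.9 w 0.198 tilt [0.043 0.004]
[[-0.0008, 0.0043, -0.0041], [-0.0007, 0.0037, -0.0047], [-0.0007, 0.003, -0.0052]]
```

Request:
apply_moves(xyz=[[0.0005,0.0043,-0.0041]], twist=[0], claw=[0])

```text
time_s: 10.2
tcp_pos: [0.5395, 0.1364, 0.218]
ee_rot: [[0.052, -0.997, 0.05], [0.01, 0.05, 0.999], [-0.999, -0.052, 0.013]]
wrist_force: [10.7, 7.4, -3.7]
gripper_width: 0.198
```

```bash
python3 crank.py 6 3
```

```text
t 10.20 phi 128.4 rad 0.0426 z 0.2180  Ftan 13.0 Frad -0.9 Fz -3.7 w 0.198 tilt [0.052 0.01 ]
[[-0.0008, 0.0042, -0.0043], [-0.0008, 0.0035, -0.0048], [-0.0008, 0.0028, -0.0053]]
```

Request:
apply_moves(xyz=[[0,-0.0005,0.0005],[0,0,0],[0,0,0],[0,0,0]], twist=[0,0,0,0], claw=[0.7,0.7,0.7,0.7])

```text
time_s: 10.6
tcp_pos: [0.5394, 0.1372, 0.2176]
ee_rot: [[0.052, -0.997, 0.049], [0.011, 0.05, 0.999], [-0.999, -0.051, 0.013]]
wrist_force: [0.1, -0.5, 0.5]
gripper_width: 0.476
```

```bash
python3 crank.py 6 3
```

```text
t 10.60 phi 127.9 rad 0.0433 z 0.2176  Ftan -0.3 Frad -0.5 Fz 0.5 w 0.476 tilt [0.052 0.011]
[[-0.0008, 0.0042, -0.0042], [-0.0008, 0.0036, -0.0048], [-0.0008, 0.0029, -0.0052]]
```

Run:
```python
from station import r; from plan import *
plan(r.sense(),[((.539,.137,.277),0,2),((.53,-.20,.22),-1.7,8)])
```

```text
xyz [[-0.0296, -0.0013, 0.0003], [-0.0296, -0.0013, 0.0003], [0.0066, -0.0006, -0.0422], [0.0066, -0.0005, -0.0422], [0.0066, -0.0003, -0.0422], [0.0066, -0.0001, -0.0422], [0.0066, 0.0, -0.0422], [0.0066, 0.0002, -0.0422], [0.0066, 0.0003, -0.0422], [0.0066, 0.0005, -0.0422]]
twist [0.0, 0.0, -0.21, -0.21, -0.21, -0.21, -0.21, -0.21, -0.21, -0.21]
```

Request:
apply_moves(xyz=[[-0.03,-0.0013,0],[-0.03,-0.0013,0],[0.002,0,-0.042],[0.006,0,-0.042],[0.007,0,-0.042],[0.008,0,-0.042],[0.008,0,-0.042],[0.008,0,-0.042],[0.007,0,-0.042],[0.007,0,-0.042]], twist=[0,0,-0.2,-0.2,-0.2,-0.2,-0.2,-0.2,-0.2,-0.2], claw=[0.7,0.8,0.9,1,1,1,1,1,1,1])

```text
time_s: 11.6
tcp_pos: [0.5281, -0.2068, 0.2233]
ee_rot: [[0.052, -0.999, 0.01], [0.01, 0.01, 1.0], [-0.999, -0.052, 0.01]]
wrist_force: [0.9, -0.2, -0.3]
gripper_width: 1.004
```

Run:
```python
from station import r,imaging; from plan import *
import cv2,pickle
D={}
for n in ["wrist","top","side"]:
    D[n]=imaging.capture(n); cv2.imwrite(f"pics/{n}2.png",cv2.cvtColor(D[n]["pixels"],cv2.COLOR_RGB2BGR))
pickle.dump(D,open("d2.pkl","wb"))
s=r.sense(); print(s["time_s"],np.round(s["tcp_pos"],4),np.round(s["ee_rot"],3).tolist(),np.round(s["joints"],1))
t=D["top"]["pixels"][...,::-1]; cv2.imwrite("pics/z2a.png",cv2.resize(t[140:220,200:310],(770,560),interpolation=cv2.INTER_CUBIC))
t=D["side"]["pixels"][...,::-1]; cv2.imwrite("pics/z2b.png",cv2.resize(t[135:255,230:310],(400,600),interpolation=cv2.INTER_CUBIC))
```

```text
11.75 [ 0.5276 -0.2073  0.2223] [[0.049, -0.999, 0.014], [0.01, 0.015, 1.0], [-0.999, -0.049, 0.011]] [ -5.5  15.8 -10.5  -1.  -60.9   5.1]
```

View pics/wrist2.png

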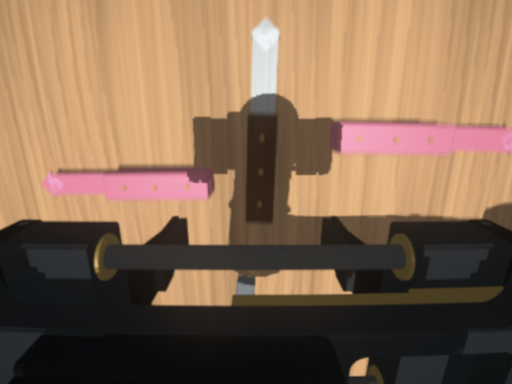

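View pics/z2a.png

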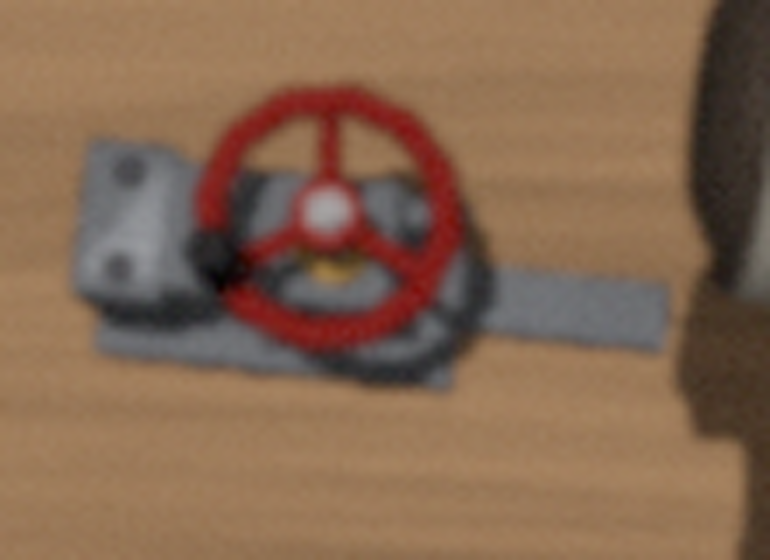

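View pics/z2b.png

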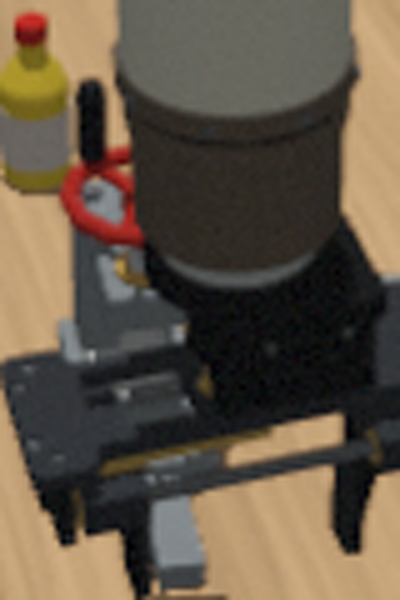

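Run:
```python
import pickle; from h import *
D=pickle.load(open("d2.pkl","rb")); W=D["wrist"]
im=cv2.cvtColor(W["pixels"],cv2.COLOR_RGB2BGR)[100:230,210:310]
cv2.imwrite("pics/z2w.png",cv2.resize(im,(460,598),interpolation=cv2.INTER_CUBIC))
print(atz([(262,138),(261,172),(259.5,205)],W,.04).round(4).tolist())
```

```text
[[0.5274, -0.2516, 0.04], [0.5287, -0.2096, 0.04], [0.5308, -0.166, 0.04]]
```

View pics/z2w.png

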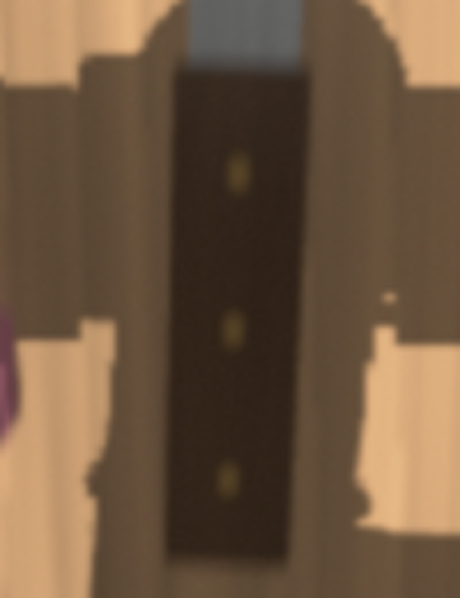

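Run:
```python
import pickle; from h import *
D=pickle.load(open("d2.pkl","rb")); W=D["wrist"]
P=atz([(246.5,220.5),(272.6,220.5),(248.7,115.2),(276.7,115.6)],W,.04).round(4); print(P.tolist())
f=P[:2].mean(0); g=P[2:].mean(0); d=(f-g); print(f,g,np.linalg.norm(d),np.degrees(np.arctan2(d[0],d[1]))); print("grip",g+d*.2, f-d*.8)
from station import r; from plan import *
plan(r.sense(),[((.5280,-.250,.12),-0,3),((.5280,-.250,.02),-0,3)])
```

```text
[[0.5481, -0.1441, 0.04], [0.5137, -0.1445, 0.04], [0.5431, -0.2784, 0.04], [0.51, -0.2777, 0.04]]
[ 0.5309 -0.1443  0.04  ] [ 0.52655 -0.27805  0.04   ] 0.13382071962143982 1.86279490339371
grip [ 0.52742 -0.2513   0.04   ] [ 0.52742 -0.2513   0.04   ]
xyz [[0.0339, 0.0013, -0.0146], [0.0339, 0.0013, -0.0146], [0.0339, 0.0013, -0.0146], [0.0333, 0.0016, -0.0004], [0.0333, 0.0016, -0.0004], [0.0333, 0.0016, -0.0004]]
twist [0.0, 0.0, 0.0, 0.0, 0.0, 0.0]
```

Request:
apply_moves(xyz=[[0.034,0.001,-0.017],[0.034,0.001,-0.017],[0.034,0.001,-0.014],[0.034,0.002,0],[0.034,0.002,0],[0.02,0.001,0]], twist=[0.3,0.3,0.2,0,0,0], claw=[1,1,1,1,1,1])

```text
time_s: 12.35
tcp_pos: [0.5345, -0.2519, 0.033]
ee_rot: [[0.065, -0.998, 0.023], [0.007, 0.023, 1.0], [-0.998, -0.064, 0.009]]
wrist_force: [-0.5, -0.2, 0.2]
gripper_width: 1.0
```

Run:
```python
from station import r; from plan import *
s=r.sense(); print(np.round(s["tcp_pos"],4),np.round(s["ee_rot"],3).tolist(),s["wrist_force"])
plan(s,[((.528,-.256,.020),0,1)])
```

```text
[ 0.5345 -0.2519  0.033 ] [[0.065, -0.998, 0.023], [0.007, 0.023, 1.0], [-0.998, -0.064, 0.009]] [-0.4521726  -0.16383191  0.15887492]
xyz [[0.0125, 0.0072, -0.0044]]
twist [0.0]
```

Request:
apply_moves(xyz=[[0.01,0.007,-0.0045],[0.003,0,0]], twist=[0,0], claw=[1,0.4])

```text
time_s: 12.55
tcp_pos: [0.5259, -0.2541, 0.0169]
ee_rot: [[0.057, -0.998, 0.02], [0.009, 0.021, 1.0], [-0.998, -0.057, 0.01]]
wrist_force: [-9.3, -1.9, 17.7]
gripper_width: 0.968
```

Request:
apply_moves(xyz=[[0.0015,0,0],[0.0015,0,0],[0.0015,0,0]], twist=[0,0,0], claw=[1,1,1])

```text
time_s: 12.85
tcp_pos: [0.5277, -0.254, 0.0173]
ee_rot: [[0.06, -0.998, 0.017], [0.007, 0.017, 1.0], [-0.998, -0.06, 0.008]]
wrist_force: [-1.6, -0.1, 3.9]
gripper_width: 1.0
```

Request:
apply_moves(xyz=[[-0.003,0,-0.001],[0,0,0],[0,0,0],[0,0,0],[0,0,0],[0,0,0],[0,0,0]], twist=[0,0,0,0,0,0,0], claw=[0.2,0.2,0.2,0.2,0.2,0.2,0.2])

```text
time_s: 13.55
tcp_pos: [0.5295, -0.255, 0.0223]
ee_rot: [[0.066, -0.998, 0.016], [0.006, 0.017, 1.0], [-0.998, -0.066, 0.007]]
wrist_force: [-1.8, -0.7, 0.6]
gripper_width: 0.444
```

Request:
apply_moves(xyz=[[0.001,0,0],[0.001,0,0],[0,0,0]], twist=[0,0,0], claw=[0,0,0])

```text
time_s: 13.85
tcp_pos: [0.5291, -0.255, 0.0223]
ee_rot: [[0.064, -0.998, 0.016], [0.006, 0.016, 1.0], [-0.998, -0.064, 0.007]]
wrist_force: [1.1, 0.0, -4.1]
gripper_width: 0.42
```

Request:
apply_moves(xyz=[[0.003,0,0],[0.003,0,0],[0.003,0,0]], twist=[0,0,0], claw=[0,0,0])

```text
time_s: 14.15
tcp_pos: [0.5293, -0.255, 0.022]
ee_rot: [[0.062, -0.998, 0.013], [0.004, 0.014, 1.0], [-0.998, -0.062, 0.005]]
wrist_force: [-6.4, 4.6, 19.7]
gripper_width: 0.417
```

Run:
```python
from station import r; from plan import *
s=r.sense(); print(s["gripper_width"])
plan(s,[((.529,-.255,.075),0,2),((.5495,-.08,.075),-4.4,6)])
```

```text
0.41749902515340215
xyz [[-0.0265, -0.0015, 0.0002], [-0.0265, -0.0015, 0.0002], [0.0003, -0.003, 0.0292], [0.0003, -0.0034, 0.0292], [0.0003, -0.0038, 0.0291], [0.0003, -0.0041, 0.0291], [0.0003, -0.0045, 0.029], [0.0003, -0.0049, 0.029]]
twist [0.0, 0.0, -0.73, -0.73, -0.73, -0.73, -0.73, -0.73]
```

Request:
apply_moves(xyz=[[-0.0265,-0.0015,0],[-0.0265,-0.0015,0],[0,-0.003,0.029],[0,-0.0034,0.029],[0,-0.0038,0.029],[0,-0.0041,0.029],[0,-0.0045,0.029],[0,-0.0049,0.029],[0,0,0]], twist=[0,0,-0.7,-0.7,-0.7,-0.7,-0.8,-0.8,0], claw=[0,0,0,0,0,0,0,0,0])

```text
time_s: 15.05
tcp_pos: [0.5429, -0.0745, 0.0698]
ee_rot: [[0.045, -0.997, -0.058], [0.009, -0.058, 0.998], [-0.999, -0.045, 0.006]]
wrist_force: [0.6, -0.1, -3.7]
gripper_width: 0.41
```

Run:
```python
from station import r,imaging; from plan import *
import cv2,pickle
D={}
for n in ["wrist","top","side"]:
    D[n]=imaging.capture(n); cv2.imwrite(f"pics/{n}3.png",cv2.cvtColor(D[n]["pixels"],cv2.COLOR_RGB2BGR))
pickle.dump(D,open("d3.pkl","wb"))
s=r.sense(); print(s["time_s"],np.round(s["tcp_pos"],4),np.round(s["ee_rot"],3).tolist(),np.round(s["joints"],1),np.round(s["wrist_force"],1),np.round(s["moment"],2),s["gripper_width"])
t=D["side"]["pixels"][...,::-1]; cv2.imwrite("pics/z3b.png",cv2.resize(t[135:285,200:350],(600,600),interpolation=cv2.INTER_CUBIC))
```

```text
15.2 [ 0.5421 -0.0774  0.0699] [[0.044, -0.998, -0.054], [0.008, -0.054, 0.999], [-0.999, -0.044, 0.006]] [  8.8  24.  -24.2  -0.1 -39.3  -5.6] [-0.8 -0.1 -4.1] [-0.04  0.03  0.02] 0.4118287456561138
```

View pics/wrist3.png

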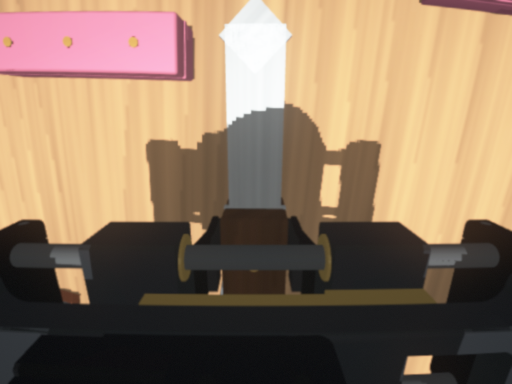

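View pics/z3b.png

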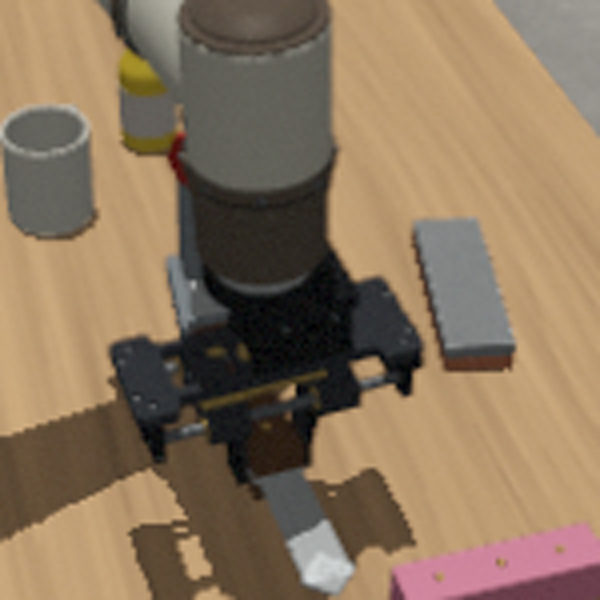

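View pics/top3.png

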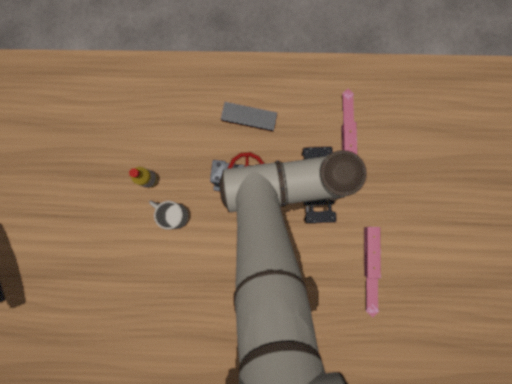

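Run:
```python
import pickle; from h import *
D=pickle.load(open("d1.pkl","rb")); W=D["wrist"]
im=cv2.cvtColor(W["pixels"],cv2.COLOR_RGB2BGR)
c=cv2.resize(im[30:110,215:285],(525,600),interpolation=cv2.INTER_CUBIC); cv2.imwrite("pics/z3r.png",c)
D0=pickle.load(open("d0.pkl","rb"))
def box(O,yaw):
    u=np.array([np.sin(yaw),np.cos(yaw)]); v=np.array([-u[1],u[0]])
    f=lambda s,w,z: [*(O+u*s+v*w),z]
    rail=[f(-.05,.014,.02),f(-.135,.014,.02),f(-.135,-.014,.02),f(-.05,-.014,.02)]
    col=[f(.06,.025,.13),f(.096,.025,.13),f(.096,-.025,.13),f(-.024,-.025,.13),f(-.024,.025,.13)]
    bed=[f(-.05,.04,.02),f(.096,.04,.02),f(.096,-.04,.02),f(-.05,-.04,.02)]
    return [rail,col,bed]
outs=[]
for nm,C,cr,sc in (("w",W,(185,30,300,225),3),("t",D0["top"],(200,140,310,220),7),("s",D0["side"],(230,145,290,260),5)):
    x0,y0,x1,y1=cr
    i=cv2.resize(cv2.cvtColor(C["pixels"],cv2.COLOR_RGB2BGR)[y0:y1,x0:x1],None,fx=sc,fy=sc,interpolation=cv2.INTER_CUBIC)
    for O,yaw,colr in (((.566,.1034),5.2,(0,255,0)),):
        for q in box(np.array(O),np.radians(yaw)):
            p=((proj(q,C)-[x0,y0]+.5)*sc).astype(np.int32); cv2.polylines(i,[p],True,colr,1)
    cv2.imwrite(f"pics/o3{nm}.png",i)
```

```text
(no output)
```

View pics/o3w.png

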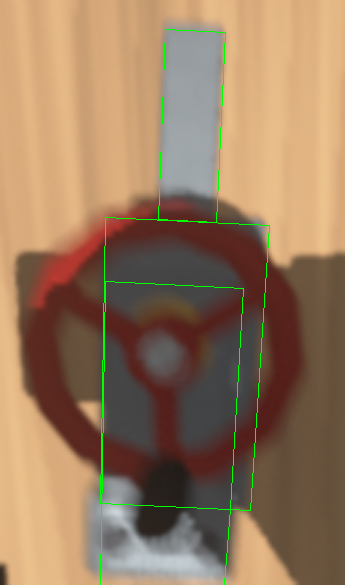

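View pics/o3t.png

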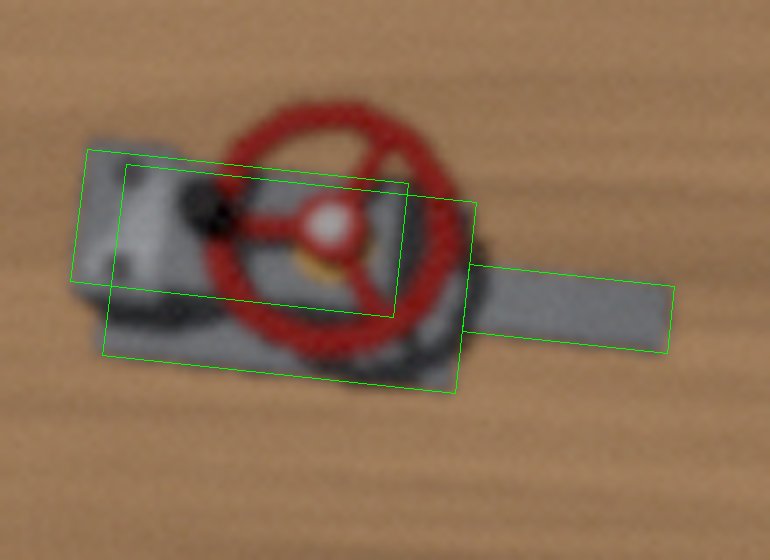

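View pics/o3s.png

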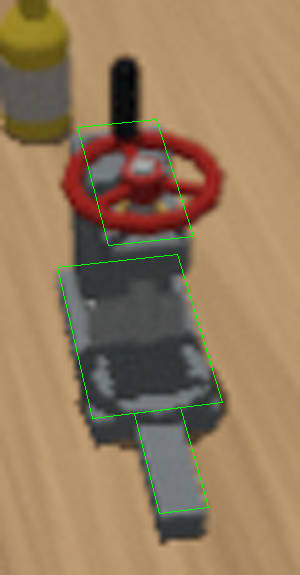

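Run:
```python
import pickle; from h import *
from scipy.ndimage import map_coordinates, gaussian_filter
from scipy.optimize import minimize
W=pickle.load(open("d1.pkl","rb"))["wrist"]; D0=pickle.load(open("d0.pkl","rb")); D2=pickle.load(open("d2.pkl","rb"))
def segs(O,yaw):
    u=np.array([np.sin(yaw),np.cos(yaw)]); v=np.array([-u[1],u[0]])
    f=lambda s,w,z: np.array([*(O+u*s+v*w),z])
    return dict(rl=(f(-.06,.014,.02),f(-.133,.014,.02)),rr=(f(-.06,-.014,.02),f(-.133,-.014,.02)),re=(f(-.135,.012,.02),f(-.135,-.012,.02)),
      bl=(f(-.02,.04,.02),f(.09,.04,.02)),
      cl=(f(.06,.025,.13),f(.094,.025,.13)),cr=(f(.06,-.025,.13),f(.094,-.025,.13)),ce=(f(.096,.022,.13),f(.096,-.022,.13)),
      bb=(f(-.05,.016,.02),f(-.05,.036,.02)))
def score(p,C,G,names,):
    O=np.array(p[:2]); S=segs(O,p[2]); t=0
    for n in names:
        a,b=S[n]; k=np.linspace(0,1,40)[:,None]; uv=proj(a+(b-a)*k,C)
        d=uv[-1]-uv[0]; d/=np.linalg.norm(d); nn=np.array([-d[1],d[0]])
        g=0
        for ch in range(3):
            A=map_coordinates(G[ch],[(uv+nn*.8)[:,1],(uv+nn*.8)[:,0]],order=1); B=map_coordinates(G[ch],[(uv-nn*.8)[:,1],(uv-nn*.8)[:,0]],order=1)
            g+=abs((A-B).mean())
        t+=g*np.linalg.norm(b-a)
    return -t
for nm,C,names in (("w",W,["rl","rr","re"]),("wc",W,["rl","rr","re","cl","ce"]),("t0",D0["top"],["rl","rr","re","bl","cl","ce"]),("t2",D2["top"],["rl","rr","re","bl","cl","ce"]),("t2r",D2["top"],["rl","rr","re"]),("s0",D0["side"],["rl","rr"])):
    G=[gaussian_filter(C["pixels"][...,i].astype(float),.7) for i in range(3)]
    best=None
    for y in np.radians(np.arange(2.5,8,.5)):
        for dx in np.arange(-.006,.007,.002):
            q=minimize(score,[.566+dx,.1034,y],args=(C,G,names),method="Nelder-Mead",options=dict(initial_simplex=[[.566+dx,.1034,y],[.568+dx,.1034,y],[.566+dx,.1054,y],[.566+dx,.1034,y+.01]],maxiter=80))
            if best is None or q.fun<best.fun: best=q
    p=best.x; print(nm,best.fun.round(2),p[:2].round(4),np.degrees(p[2]).round(2),"rail mid x at y=0:",round(p[0]-p[1]*np.tan(p[2]),4))
```

```text
w -8.9 [0.567  0.1011] 5.44 rail mid x at y=0: 0.5574
wc -12.58 [0.5651 0.0999] 4.43 rail mid x at y=0: 0.5573
t0 -17.94 [0.5641 0.1037] 4.39 rail mid x at y=0: 0.5561
t2 -18.19 [0.5638 0.0994] 4.44 rail mid x at y=0: 0.5561
t2r -7.16 [0.5653 0.0981] 5.52 rail mid x at y=0: 0.5558
s0 -11.64 [0.5585 0.0787] 4.78 rail mid x at y=0: 0.5519
```

Run:
```python
from station import r; from plan import *
s=r.sense()
plan(s,[((.5525,-.061,.055),7.8,3)])
```

```text
xyz [[0.0051, -0.0035, 0.0052], [0.0051, -0.0033, 0.0054], [0.0051, -0.003, 0.0055]]
twist [2.6, 2.6, 2.6]
```

Request:
apply_moves(xyz=[[0.003,-0.0038,0.0052],[0.003,-0.0035,0.0054],[0.003,-0.0032,0.0055],[0,0,0]], twist=[2.6,2.6,2.6,0], claw=[0,0,0,0])

```text
time_s: 15.6
tcp_pos: [0.5511, -0.0653, 0.0592]
ee_rot: [[0.039, -0.995, 0.094], [0.008, 0.095, 0.995], [-0.999, -0.039, 0.011]]
wrist_force: [-0.4, 0.0, -3.5]
gripper_width: 0.415
```

```bash
cat > st.py <<'E'
from station import r; from plan import *
s=r.sense(); p=np.array(s["tcp_pos"]); R=np.array(s["ee_rot"]); f=np.array(s["wrist_force"])
yaw=np.radians(4.7); u=np.array([np.sin(yaw),np.cos(yaw)]); v=np.array([-u[1],u[0]]); O=np.array([.566,.1034])
d=p[:2]-O
print("t %.2f s %.1f lat %.1f z %.1f mm head %.2f tilt %s Fu %.1f Fv %.1f Fz %.1f w %.3f M %s"%(s["time_s"],d@u*1e3,d@v*1e3,p[2]*1e3,np.degrees(np.arctan2(R[0,2],R[1,2])),np.round(R[:2,0],3),f[:2]@u,f[:2]@v,f[2],s["gripper_width"],np.round(s["moment"],2)))
def to(sm,lat,z,tw,n): 
    q=O+u*sm+v*lat; plan(s,[((*q,z),tw,n)])
if __name__=="__main__" and len(sys.argv)>1: to(*[float(x) for x in sys.argv[1:4]],float(sys.argv[4]),int(sys.argv[5]))
E
python3 st.py -.163 0 .05 0 2
```

```text
t 15.60 s -169.4 lat 1.0 z 59.2 mm head 5.42 tilt [0.039 0.008] Fu -0.0 Fv 0.4 Fz -3.5 w 0.415 M [-0.06  0.06  0.03]
xyz [[0.0047, -0.0003, 0.0031], [0.0047, -0.0003, 0.0031]]
twist [0.0, 0.0]
```

Request:
apply_moves(xyz=[[0.004,0,0.01],[0.004,0,0.01],[0.003,0,0.003]], twist=[-0.3,-0.2,0], claw=[0,0,0])

```text
time_s: 15.9
tcp_pos: [0.553, -0.0432, 0.0476]
ee_rot: [[0.039, -0.995, 0.087], [0.008, 0.088, 0.996], [-0.999, -0.038, 0.011]]
wrist_force: [0.9, 1.0, -4.7]
gripper_width: 0.41
```

Run:
```python
import sys; sys.argv=['x']
from st import *
from station import imaging; import cv2,pickle
D={}
for n in ["side","top"]:
    D[n]=imaging.capture(n)
pickle.dump(D,open("d4.pkl","wb"))
t=D["side"]["pixels"][...,::-1]; cv2.imwrite("pics/z4b.png",cv2.resize(t[135:285,200:350],(600,600),interpolation=cv2.INTER_CUBIC))
t=D["top"]["pixels"][...,::-1]; cv2.imwrite("pics/z4t.png",cv2.resize(t[120:230,200:380],(800,489),interpolation=cv2.INTER_CUBIC))
to(-.13,0,.044,-.3,2)
```

```text
t 15.90 s -147.2 lat 0.9 z 47.6 mm head 5.01 tilt [0.039 0.008] Fu 1.1 Fv -0.8 Fz -4.7 w 0.410 M [-0.05  0.09 -0.  ]
xyz [[0.0019, -0.0003, 0.0086], [0.0019, -0.0004, 0.0086]]
twist [-0.15, -0.15]
```

View pics/z4b.png

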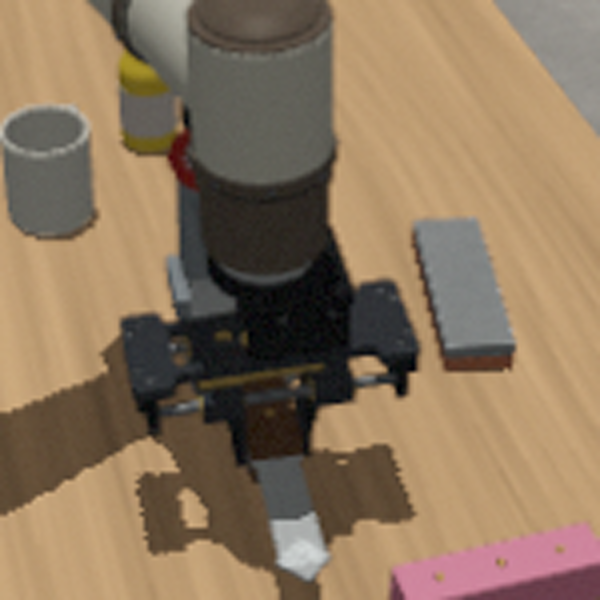

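View pics/z4t.png

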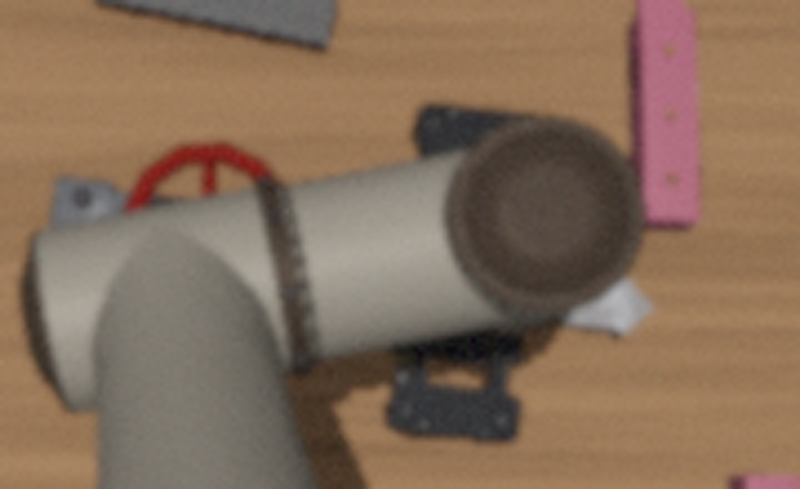

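Run:
```python
import pickle; from h import *
S=pickle.load(open("d4.pkl","rb"))["side"]
i=cv2.cvtColor(S["pixels"],cv2.COLOR_RGB2BGR); i=cv2.resize(i[60:240,150:330],(600,600),interpolation=cv2.INTER_CUBIC)
k=np.radians(125); kx,ky=.566+.042*np.cos(k),.1034+.042*np.sin(k)
for z,c in ((.238,(0,255,0)),(.19,(255,0,0))):
    p=((proj([[kx,ky,z]],S)[0]-[150,60])*600/180).astype(int); print(p); cv2.circle(i,tuple(int(a) for a in p),4,c,-1)
# vertical ladder above press axis midpoint on forearm (x=.56,y=.08)
for z in np.arange(.2,.6,.05):
    p=((proj([[.56,.08,z]],S)[0]-[150,60])*600/180).astype(int); cv2.circle(i,tuple(int(a) for a in p),2,(0,255,255),-1)
cv2.imwrite("pics/z4c.png",i)
```

```text
[322 305]
[323 351]
```

View pics/z4c.png

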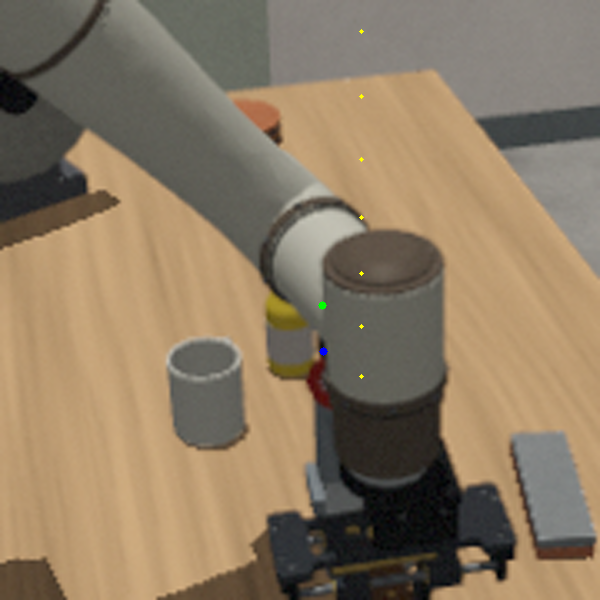

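Run:
```python
import pickle; from h import *
D=pickle.load(open("d4.pkl","rb")); S,T=D["side"],D["top"]
i=cv2.cvtColor(S["pixels"],cv2.COLOR_RGB2BGR); i=cv2.resize(i[60:240,150:330],(600,600),interpolation=cv2.INTER_CUBIC)
j=cv2.cvtColor(T["pixels"],cv2.COLOR_RGB2BGR); j=cv2.resize(j[120:230,200:380],(800,489),interpolation=cv2.INTER_CUBIC)
a=np.array([.039,.008,-.999])
for h in np.arange(.1,.5,.05):
    P=np.array([.553,-.0432,.0476])-a*h
    p=(proj([P],S)[0]-[150,60]+.5)*600/180; q=(proj([P],T)[0]-[200,120]+.5)*800/180
    print(round(P[2],3),p.astype(int),q.astype(int))
    cv2.circle(i,tuple(int(v) for v in p),3,(0,255,0),-1); cv2.circle(j,tuple(int(v) for v in q),3,(0,255,0),-1)
# cap ellipse radius test
cv2.imwrite("pics/z4d.png",i);
```

```text
0.148 [390 523] [471 272]
0.197 [389 475] [483 263]
0.247 [387 424] [497 253]
0.297 [386 369] [513 241]
0.347 [384 311] [531 228]
0.397 [382 249] [552 212]
0.447 [380 183] [576 195]
0.497 [378 113] [605 174]
```

View pics/z4d.png

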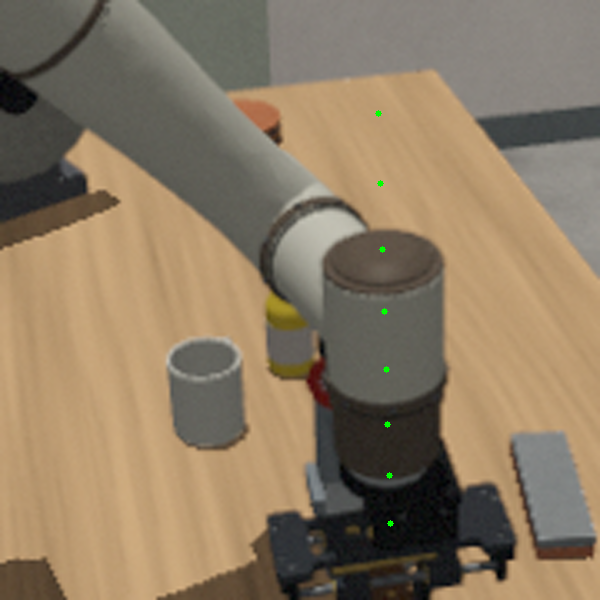

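Request:
apply_moves(xyz=[[0.002,0,0.008],[0.002,0,0.002]], twist=[-0.2,-0.1], claw=[0,0])

```text
time_s: 16.2
tcp_pos: [0.5539, -0.0328, 0.0436]
ee_rot: [[0.038, -0.996, 0.081], [0.007, 0.082, 0.997], [-0.999, -0.038, 0.01]]
wrist_force: [-0.1, -0.5, -4.3]
gripper_width: 0.417
```

```bash
python3 st.py -.13 0 .042 0 2
```

```text
t 16.20 s -136.8 lat 0.9 z 43.6 mm head 4.67 tilt [0.038 0.007] Fu -0.5 Fv 0.0 Fz -4.3 w 0.417 M [-0.05  0.08  0.01]
xyz [[0.0008, -0.0004, 0.0034], [0.0008, -0.0004, 0.0034]]
twist [0.0, 0.0]
```

Request:
apply_moves(xyz=[[0.002,0,0],[0.002,0,0]], twist=[0,0], claw=[0,0])

```text
time_s: 16.4
tcp_pos: [0.5542, -0.0326, 0.0425]
ee_rot: [[0.038, -0.996, 0.079], [0.006, 0.079, 0.997], [-0.999, -0.037, 0.009]]
wrist_force: [-6.1, 0.8, 15.9]
gripper_width: 0.413
```

```bash
python3 st.py -.11 0 .042 0 2
```

```text
t 16.40 s -136.5 lat 0.6 z 42.5 mm head 4.51 tilt [0.038 0.006] Fu 0.3 Fv 6.1 Fz 15.9 w 0.413 M [ 0.53  2.16 -0.03]
xyz [[0.0004, -0.0003, 0.0133], [0.0004, -0.0003, 0.0133]]
twist [0.0, 0.0]
```

Request:
apply_moves(xyz=[[-0.001,0,0.004],[0,0,0.007],[0,0,0.007],[0,0,0.006]], twist=[0,0.1,0.1,0], claw=[0,0,0,0])

```text
time_s: 16.8
tcp_pos: [0.5565, -0.0075, 0.0443]
ee_rot: [[0.039, -0.996, 0.084], [0.006, 0.084, 0.996], [-0.999, -0.039, 0.01]]
wrist_force: [0.2, -0.2, -4.3]
gripper_width: 0.412
```

```bash
python3 st.py -.105 0 .042 0 2
```

```text
t 16.80 s -111.3 lat 0.4 z 44.3 mm head 4.79 tilt [0.039 0.006] Fu -0.2 Fv -0.2 Fz -4.3 w 0.412 M [-0.03  0.11 -0.02]
xyz [[0.0012, -0.0002, 0.0031], [0.0012, -0.0002, 0.0031]]
twist [0.0, 0.0]
```

Request:
apply_moves(xyz=[[0.001,0,0.004],[0.0005,0,0.003],[0.0005,0,0.002]], twist=[0,0,0], claw=[0,0,0])

```text
time_s: 17.1
tcp_pos: [0.5579, 0.0026, 0.0427]
ee_rot: [[0.039, -0.996, 0.081], [0.005, 0.081, 0.997], [-0.999, -0.039, 0.008]]
wrist_force: [-0.7, -3.2, 2.2]
gripper_width: 0.414
```

```bash
python3 st.py
```

```text
t 17.10 s -101.1 lat -0.2 z 42.7 mm head 4.63 tilt [0.039 0.005] Fu -3.2 Fv 0.4 Fz 2.2 w 0.414 M [-0.94  0.34  0.02]
```

Request:
apply_moves(xyz=[[-0.0005,0,0.002]], twist=[0], claw=[0])

```text
time_s: 17.2
tcp_pos: [0.5575, 0.004, 0.0431]
ee_rot: [[0.038, -0.996, 0.081], [0.004, 0.081, 0.997], [-0.999, -0.037, 0.007]]
wrist_force: [0.0, -10.3, -3.4]
gripper_width: 0.416
```

```bash
python3 st.py
```

```text
t 17.20 s -99.8 lat 0.4 z 43.1 mm head 4.66 tilt [0.038 0.004] Fu -10.3 Fv -0.9 Fz -3.4 w 0.416 M [-2.89 -0.12 -0.49]
```

Request:
apply_moves(xyz=[[0.001,0,0],[0.0012,0,0]], twist=[0,0], claw=[0,0])

```text
time_s: 17.4
tcp_pos: [0.5577, 0.0038, 0.0427]
ee_rot: [[0.038, -0.996, 0.083], [0.004, 0.083, 0.997], [-0.999, -0.038, 0.007]]
wrist_force: [-4.5, 1.0, 11.3]
gripper_width: 0.419
```

```bash
python3 st.py
```

```text
t 17.40 s -100.0 lat 0.1 z 42.7 mm head 4.74 tilt [0.038 0.004] Fu 0.6 Fv 4.6 Fz 11.3 w 0.419 M [ 0.43  1.61 -0.06]
```

Request:
apply_moves(xyz=[[0.0002,0,0.001]], twist=[0], claw=[0])

```text
time_s: 17.5
tcp_pos: [0.5574, 0.004, 0.0428]
ee_rot: [[0.037, -0.996, 0.084], [0.003, 0.084, 0.996], [-0.999, -0.037, 0.006]]
wrist_force: [1.1, -8.6, -1.9]
gripper_width: 0.414
```

```bash
python3 st.py
```

```text
t 17.50 s -99.8 lat 0.4 z 42.8 mm head 4.79 tilt [0.037 0.003] Fu -8.4 Fv -1.8 Fz -1.9 w 0.414 M [-2.27 -0.   -0.31]
```

Request:
apply_moves(xyz=[[0.0002,0,0],[0,0,0],[0,0,0],[0,0,0]], twist=[0,0,0,0], claw=[0.5,0.6,0.7,0.7])

```text
time_s: 17.9
tcp_pos: [0.5597, 0.0051, 0.0437]
ee_rot: [[0.043, -0.996, 0.083], [0.005, 0.084, 0.996], [-0.999, -0.043, 0.009]]
wrist_force: [-0.7, 0.6, 0.3]
gripper_width: 0.661
```

```bash
python3 st.py -.1 0 .1 0 2
```

```text
t 17.90 s -98.5 lat -1.8 z 43.7 mm head 4.78 tilt [0.043 0.005] Fu 0.5 Fv 0.8 Fz 0.3 w 0.661 M [0.08 0.04 0.01]
xyz [[-0.0281, -0.0003, -0.0005], [-0.0281, -0.0003, -0.0005]]
twist [0.0, 0.0]
```

Request:
apply_moves(xyz=[[-0.02,0,-0.003],[-0.03,0,-0.004],[-0.03,0,-0.01]], twist=[0,0,0], claw=[0.7,0.7,0.7])

```text
time_s: 18.2
tcp_pos: [0.5526, -0.0116, 0.1211]
ee_rot: [[0.033, -0.996, 0.082], [0.003, 0.082, 0.997], [-0.999, -0.033, 0.006]]
wrist_force: [0.3, -0.1, 0.5]
gripper_width: 0.698
```

```bash
python3 st.py -.30 0 .25 0 6
```

```text
t 18.20 s -115.7 lat 3.9 z 121.1 mm head 4.68 tilt [0.033 0.003] Fu -0.1 Fv -0.3 Fz 0.5 w 0.698 M [ 0.1  -0.07 -0.  ]
xyz [[-0.0216, -0.0014, -0.0306], [-0.0216, -0.0014, -0.0306], [-0.0216, -0.0014, -0.0306], [-0.0216, -0.0014, -0.0306], [-0.0216, -0.0014, -0.0306], [-0.0216, -0.0014, -0.0306]]
twist [0.0, 0.0, 0.0, 0.0, 0.0, 0.0]
```

Request:
apply_moves(xyz=[[-0.022,0,-0.03],[-0.022,0,-0.04],[-0.022,0.01,-0.04],[-0.01,0.02,-0.04],[0,0.02,-0.04],[0,0.02,-0.04],[0,0.02,-0.03]], twist=[0,0,0,0,0,0,0], claw=[0.7,0.7,0.7,0.7,0.7,0.7,0.7])

```text
time_s: 18.9
tcp_pos: [0.4442, -0.2694, 0.2017]
ee_rot: [[0.054, -0.996, 0.069], [0.002, 0.07, 0.998], [-0.999, -0.054, 0.006]]
wrist_force: [0.7, 0.5, 0.5]
gripper_width: 0.701
```

Run:
```python
import sys; sys.argv=['x']
from st import *
from station import imaging; import cv2,pickle
D={}
for n in ["wrist","side","top"]:
    D[n]=imaging.capture(n)
    cv2.imwrite(f"pics/{n}5.png",cv2.cvtColor(D[n]["pixels"],cv2.COLOR_RGB2BGR))
pickle.dump(D,open("d5.pkl","wb"))
t=D["side"]["pixels"][...,::-1]; cv2.imwrite("pics/z5b.png",cv2.resize(t[135:285,200:350],(600,600),interpolation=cv2.INTER_CUBIC))
t=D["top"]["pixels"][...,::-1]; cv2.imwrite("pics/z5t.png",cv2.resize(t[120:230,200:380],(800,489),interpolation=cv2.INTER_CUBIC))
```

```text
t 18.90 s -381.5 lat 90.9 z 201.7 mm head 3.98 tilt [0.054 0.002] Fu 0.5 Fv -0.7 Fz 0.5 w 0.701 M [ 0.04  0.02 -0.01]
```

View pics/z5b.png

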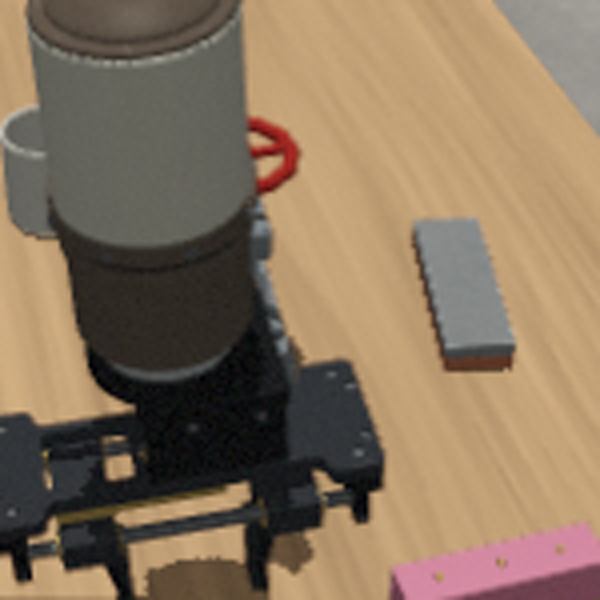

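View pics/z5t.png

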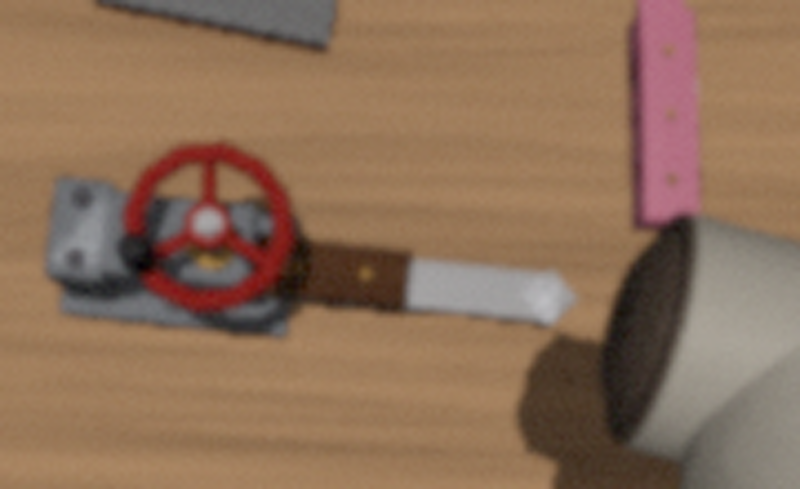

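View pics/wrist5.png

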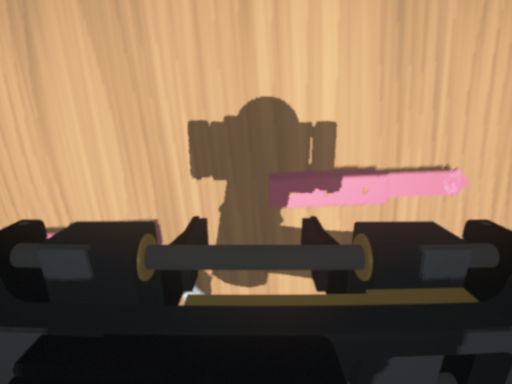

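Request:
apply_moves(xyz=[[-0.01,0.035,-0.02],[-0.01,0.035,-0.02],[0,0.035,-0.02],[0,0.02,-0.02]], twist=[0,0,0,0], claw=[0.7,0.7,0.7,0.7])

```text
time_s: 19.45
tcp_pos: [0.3146, -0.339, 0.2149]
ee_rot: [[0.056, -0.997, 0.062], [0.002, 0.062, 0.998], [-0.998, -0.056, 0.005]]
wrist_force: [0.9, -0.9, -0.8]
gripper_width: 0.699
```

Run:
```python
from station import imaging; import cv2,pickle; from h import *
D={}
for n in ["side","top"]:
    D[n]=imaging.capture(n)
pickle.dump(D,open("d6.pkl","wb"))
t=D["side"]["pixels"][...,::-1]; cv2.imwrite("pics/z6b.png",cv2.resize(t[135:285,200:350],(600,600),interpolation=cv2.INTER_CUBIC))
t=D["top"]["pixels"][...,::-1]; cv2.imwrite("pics/z6t.png",cv2.resize(t[140:220,220:350],(780,480),interpolation=cv2.INTER_CUBIC))
```

```text
(no output)
```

View pics/z6b.png

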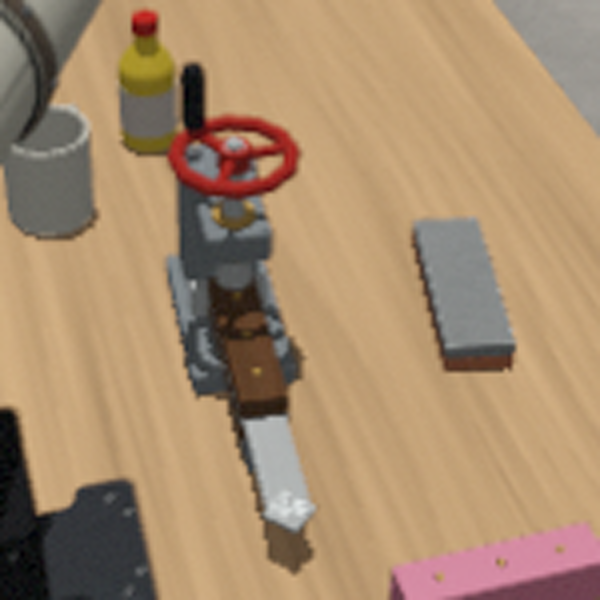

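View pics/z6t.png

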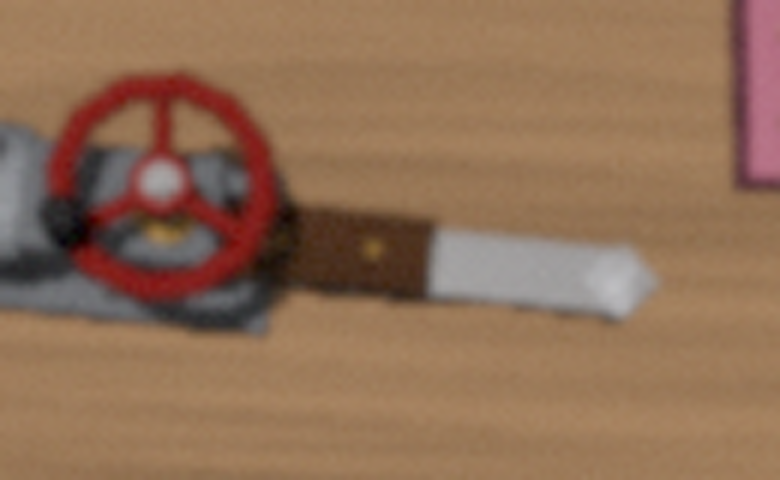

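Run:
```python
import pickle; from h import *
D=pickle.load(open("d6.pkl","rb")); T,S=D["top"],D["side"]
a=lambda p:np.array(p)/6+[220,140]-.42; b=lambda p:np.array(p)/4+[200,135]-.4
P=np.r_[atz([a((437,222)),a((428,299)),a((300,207)),a((295,290)),a((373,248))],T,.06),atz([a((655,281)),a((432,264))],T,.042)]
Q=np.r_[atz([b((245,415)),b((288,406)),b((256,371)),b((238,296))],S,.06),atz([b((290,530))],S,.042)]
yaw=np.radians(4.7); u=np.array([np.sin(yaw),np.cos(yaw)]); v=np.array([-u[1],u[0]])
for n,X in (("top",P),("side",Q)): print(n,[( round((x[:2]-[.566,.1034])@u*1e3,1), round((x[:2]-[.566,.1034])@v*1e3,1)) for x in X])
```

```text
top [(np.float64(-121.2), np.float64(-16.7)), (np.float64(-120.3), np.float64(19.4)), (np.float64(-57.4), np.float64(-17.3)), (np.float64(-58.9), np.float64(21.5)), (np.float64(-92.9), np.float64(-1.6)), (np.float64(-226.7), np.float64(-1.9)), (np.float64(-122.0), np.float64(0.6))]
side [(np.float64(-138.9), np.float64(18.0)), (np.float64(-135.5), np.float64(-13.2)), (np.float64(-96.5), np.float64(2.0)), (np.float64(-13.0), np.float64(-0.4)), (np.float64(-232.5), np.float64(5.3))]
```

```bash
python3 -c "
from station import r,job
print(job.finish_job(), r.sense()['time_s'])"
```

```text
the job is handed in; nothing more can be done
the job is handed in; nothing more can be done
```

I cranked the wheel to its stop, slid the knife handle under the pad against the fence, and handed the job in at about 19.5 s of the 72 s. No verdict is reported.

**Press:** I turned the wheel about 1.1 turns anticlockwise, following its rise of roughly 26 mm. The force at the knob climbed from about 6 N of running drag to 13 N, with a peak reading of 13.4 N. By then the wheel had nearly stopped advancing and had stopped rising, which I took as the stop. The last stretch was more springy than the "stiff" stop described: the force took about 15° of turn to climb from 8 to 13 N.

**Knife:** I picked it up by the handle, set it on the rail and slid it in until it met the fence, then pressed it flat. Contact was about 10 N at first and about 8 N on the final touch, and then I let go.

**Last checks:**
- **Top camera:** the handle's rear end is 121 mm out from the spindle axis, where 122 mm is expected at the fence. It is centred to within about 2 mm and straight to about 1°.
- **Side camera:** it shows the handle flat under the raised pad. Its hand-picked points put the rear end 14–17 mm further out than the top camera does. I trusted the top camera because the contact force and the grip position agree with it.
- **Bystanders:** nothing touched the oil bottle, whetstone or mug, and they appear unmoved in the pictures.
- **Gripper tilt:** the gripper drifted 2–4° off vertical during the work and I could not correct that. The handle still ended up flat.

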